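Load capacitors into a transport cradle and lock them in with two pins

TASK

Load every capacitor lying in the tray into the sloping cradle so it can be carried to the next station: first push one locking pin fully home through both eyelets at the cradle's low end as a stop, then lay all the capacitors crosswise on the ramp so that they come to rest behind it, and last push the other pin fully home through both eyelets at the high end. A pin is home when its handle meets the side of the cradle; it may go in from either side. Do not disturb the screwdriver.

Things in the scene. Friction and masses are not known exactly. Their poses are not given: they have to be found in the camera images.
- cradle: Sloping aluminium cradle, fixed, 262 x 100 mm, lying across the robot's front. Origin: centre of its underside on the bench. x up the ramp (to the robot's right, roughly), y across it, away from the robot, z up. Ramp floor, 80 mm wide, x = -130 to +130 mm, height 27.4 mm + 0.0875 x (5 degrees); side walls y = +/-40 to 50 mm, 14 mm above the floor; both ends open, so cans roll out of the low end.
- low_eye (a point): Midpoint between the two low-end eyelets (cradle x = -112 mm, 43 mm above the bench), axes as the cradle's. Each eyelet is a chamfered hole 17 mm in diameter in an upright lug 36 mm square, 10 mm thick, on the side wall (y = +/-40 to 50 mm); both in line along y, 25 mm above the ramp floor.
- high_eye (a point): Midpoint between the two high-end eyelets (cradle x = +108 mm, 62 mm above the bench), axes as the cradle's; lugs and holes as at the low end. Four capacitors side by side just fit between the two pins, with about 8 mm to spare.
- tray: Grey and black tray where the capacitors lie at first, fixed, 290 x 276 mm outside, walls 28 mm high and 10 mm thick; a 30 mm wide wall across its middle (x = 0, along y) parts two lanes, each 120 mm wide. A lane's floor is a shallow V (7 degrees), lowest at its middle line (x = +/-75 mm, along y), 3 mm above the bench, so cans roll to that line. Origin: centre on the bench.
- cap0: A can capacitor lying on its side, free to roll: plain grey cylinder 50 mm in diameter, 70 mm long (two 3 mm studs on one black end), about 0.2 kg. Origin at its centre, 25 mm above a flat floor, about 28 mm above the bench in the tray; x axis along the cylinder. Three or four are present (absent ones read None).
- cap1: A can capacitor lying on its side, free to roll: plain grey cylinder 50 mm in diameter, 70 mm long (two 3 mm studs on one black end), about 0.2 kg. Origin at its centre, 25 mm above a flat floor, about 28 mm above the bench in the tray; x axis along the cylinder. Three or four are present (absent ones read None).
- cap2: A can capacitor lying on its side, free to roll: plain grey cylinder 50 mm in diameter, 70 mm long (two 3 mm studs on one black end), about 0.2 kg. Origin at its centre, 25 mm above a flat floor, about 28 mm above the bench in the tray; x axis along the cylinder. Three or four are present (absent ones read None).
- cap3: A can capacitor lying on its side, free to roll: plain grey cylinder 50 mm in diameter, 70 mm long (two 3 mm studs on one black end), about 0.2 kg. Origin at its centre, 25 mm above a flat floor, about 28 mm above the bench in the tray; x axis along the cylinder. Three or four are present (absent ones read None).
- pin0: Locking pin, 0.14 kg: steel shaft 12 mm in diameter, 125 mm long, nose tapered to 7 mm; square black plastic handle 24 x 24 mm, 44 mm long, at its rear. Origin at the handle's centre, x axis along the shaft to the tip; handle's front shoulder at x = +22 mm. Lies on its handle, shaft level. Both pins are alike; either may go at either end.
- pin0_tip (a point): The tip of that pin, 147 mm from the handle's centre.
- pin1: Locking pin, 0.14 kg: steel shaft 12 mm in diameter, 125 mm long, nose tapered to 7 mm; square black plastic handle 24 x 24 mm, 44 mm long, at its rear. Origin at the handle's centre, x axis along the shaft to the tip; handle's front shoulder at x = +22 mm. Lies on its handle, shaft level. Both pins are alike; either may go at either end.
- pin1_tip (a point): The tip of that pin, 147 mm from the handle's centre.
- driver: Bystander to leave alone: a red-handled screwdriver, 160 mm long, lying on the bench along its own x axis, under 35 mm high.
Mind the look-alikes: they are no part of the job. What is shaped like the cap0 but yellow is not meant.

How it is judged:
By the outcome, as a careful person would: the job done as asked, in the order asked, and still so for the second after the job is handed in, with the robot touching nothing.
Of cap0, cap1, cap2, cap3 only 3 to 4 are there at a start; the rules pass over those that are not, and their reading is None.
At some moment in a run one of cap0, cap1, cap2, cap3 may be knocked a few centimetres aside while the robot is not near it.
Once in a run the grip may slacken for a moment while it holds something.
It also fails if it takes over 210 s, if anything falls off the work surface, if the arm or the gripper's body presses on something with over 40 N, if the wrist force passes 120 N, or if a joint passes its speed limit or range.

ROBOT

A 7-joint arm with a two-finger parallel gripper is mounted at the origin on the work surface. World frame = base frame: x ahead of the robot, y to its left, z up, the work surface at z = 0. Lengths are in m, angles in rad, forces in N, time in s.
With the tool pointing down it reaches from about 0.4 to 0.875 m from the base axis. Payload 19.3 kg.
Tool frame: the origin (TCP) lies midway between the tips of the shut fingers; the grasp point (between the pads) lies 19 mm behind it; z points along the fingers, y is the direction in which the jaws open and shut (so a half turn about z gives the same grasp; the last joint's range is limited). The gripper opens to 85 mm and grips with 20 to 120 N. Pads are 22 mm wide; open, the fingers measure 114 mm over their backs; the gripper's body (76 mm by 85 mm) begins 54 mm behind the grasp point. The pads swing forward as they close: fully open they stand 13 mm farther back than shut.
Start: joints at [1.067, 0.521, -0.036, 1.599, 0.021, 1.021, -0.113], TCP at [0.263, -0.567, 0.231] pointing down, gripper open.
Joint ranges: [-2.91, 2.91], [-0.3, 2.13], [-1.5, 1.42], [0.17, 2.43], [-1.26, 4.41], [0.16, 1.93], [-2.52, 2.52]. Speed limits (rad/s): [1.89, 1.89, 2.39, 2.39, 3.01, 3.01, 3.01].

INTERFACE

Orientations are given as [roll, pitch, yaw] about the fixed x, y, z axes, in that order (R = Rz(yaw) Ry(pitch) Rx(roll)).
In Python, from workcell import telemetry, cams, workorder gives the robot as it stands. The module is installed in compiled form; this text tells all that it offers.
- The arm moves only by the tool apply_moves, never from a script. Its argument "steps" is a list of rows, each a list of 4 numbers: the shift along the tool's x, y, z in cm, then the turn about the tool's z in rad. A call has exactly 10 rows; each row is the pose to reach, as a shift and turn from the pose commanded when the call began, along the tool's axes at that moment; what a row does not reach only later rows make up. A row lasts 1/12 s, in which the tool goes at most 41.7 mm and 7.16 degrees, less where a joint would pass 70% of its speed; a pose out of reach is approached as far as the arm can. A call with a gripper value outside its range is refused whole. "claw" is the closure, from 0 (fully open) to 1 (shut), set as the call begins (left out, the last holds). The fingers move at their own pace and stop on an object; "force" is the grip in N (left out, the last holds). Time passes only in rows, so rows that repeat a pose let the fingers close, or fill a call up. It gives the time, the measured TCP pose, the force and the opening at its end, in the units of the state.
- telemetry.observe(): the state, without advancing time (a new reading comes with each control period).
- cams.grab_frame(name): name is "scene" or "top" or "wrist"; returns a dict with "color" (384x512x3 uint8, red, green, blue), "mtx" (3x3 intrinsics, pixels), "eye" and "orientation" of the camera in the world; the wrist camera has in their place "T_tool_cam" (4x4, takes a point from camera to tool coordinates, whose origin is the TCP and whose axes are the flange's). Camera axes: x right, y down, z forward; pixel columns grow to the right and rows downward; lengths in m; the calibration is good to about 2 mm. A picture is of the moment at which its call begins: read the wrist's pose just before it. There is no depth.
- workorder.job_done(): hands the job in, once; it reports no verdict.
Trained networks look in the newest picture that a camera, given by its name, has taken for a name from the list of things; names that differ only in an ending like _2 or _b are one class to them, and where a whole thing is asked for, a point or a joint stands for the part that bears it (a point fixed in the world has none). Each returns a list of dicts, best first, with "score" (0 to 1); they miss things now and then, are a little off and sometimes report something else, mostly with a low value. They report only what shows in the picture. A call takes as long as a camera call. They do not tell look-alikes from the thing itself.
- cams.find_in(camera, name): "box" ([left, top, width, height] in pixels, round what is visible of it).
- cams.pinpoint(camera, name): "uv" ([column, row] in pixels: a listed point, or the origin of a listed thing).
The state is a dict: "clock": time; "qpos": joint angles; "qd": joint speeds; "joint_efforts": joint torques, N m; "position": TCP position; "tool_rot": TCP orientation; "force": force on the tool from outside, world axes, zero at the start; "moment": the same for the moment, N m; "grip_width": finger opening in m.
Only numpy, scipy, OpenCV 4.12 (cv2) and the standard library are available. Lean on these libraries where they do the work, as an engineer would, in place of code of your own. Each camera call takes 0.05 s, during which the arm holds its last target. There are 200 camera calls.

## Working session

There is one attempt and no reset: what is moved stays moved. The work goes in short steps, Python scripts to look and compute and a tool call to move; the robot and the scene stay as the last step left them, time stands still between calls to the robot, and variables do not carry over. Pictures are saved under pics/ and viewed, about 12 in all and at most 16, crops included, and the job is handed in when it is done.

Besides the shell and the picture viewer there is one more tool, called after "Call:" as name(argument=value, ...) on one line, values as JSON. apply_moves: Moves the arm, as the interface text tells. Its arguments: {"type":"object","properties":{"steps":{"type":"array"},"claw":{"type":"number"},"force":{"type":"number"}},"required":["steps"]}

```bash
mkdir -p pics; cat > h.py <<'E'
import numpy as np, cv2
from workcell import telemetry, cams, workorder
from scipy.spatial.transform import Rotation as R
def rot(o):
    o=np.array(o,float)
    return o if o.shape==(3,3) else (R.from_euler('xyz',o).as_matrix() if o.size==3 else R.from_quat(o).as_matrix())
def grab(n,save=None):
    s=telemetry.observe(); f=cams.grab_frame(n)
    if n=='wrist':
        T=np.eye(4);T[:3,:3]=rot(s['tool_rot']);T[:3,3]=s['position'];C=T@np.array(f['T_tool_cam'])
    else:
        C=np.eye(4);C[:3,:3]=rot(f['orientation']);C[:3,3]=f['eye']
    if save: cv2.imwrite('pics/'+save,f['color'][:,:,::-1])
    return f['color'],np.array(f['mtx']),C
def px2w(uv,K,C,z):
    d=C[:3,:3]@np.linalg.solve(K,[uv[0],uv[1],1.]); o=C[:3,3]
    return o+d*(z-o[2])/d[2]
def w2px(p,K,C):
    c=C[:3,:3].T@(np.array(p)-C[:3,3]); q=K@c; return q[:2]/q[2]
E
python3 - <<'E'
from h import *
np.set_printoptions(precision=3,suppress=True)
print(telemetry.observe())
f=cams.grab_frame('top');print(f['eye'],f['orientation'])
Z=dict(cradle=0,low_eye=.043,high_eye=.062,tray=0,cap0=.028,pin0=.012,pin0_tip=.012,driver=.015)
for n in ['scene','top']:
    im,K,C=grab(n,n+'0.png')
    print(n)
    for k,z in Z.items():
        for d in cams.pinpoint(n,k)[:6]: print(k,round(d['score'],2),np.round(d['uv'],1),px2w(d['uv'],K,C,z))
a=cv2.imread('pics/top0.png');cv2.imwrite('pics/top0b.png',cv2.resize(a,(800,600)))
E
```

```text
{'clock': 0.0, 'qpos': array([ 1.067,  0.522, -0.036,  1.6  ,  0.021,  1.021, -0.113]), 'qd': array([-0.   ,  0.   ,  0.001,  0.   , -0.001, -0.   ,  0.001]), 'joint_efforts': array([ -0.001, -92.71 ,   1.98 , -36.993,   0.018,   0.008,  -0.   ]), 'position': array([ 0.263, -0.567,  0.231]), 'tool_rot': array([-3.14 ,  0.   ,  0.434]), 'force': array([ 0.113, -0.246, -0.058]), 'moment': array([-0.015,  0.069, -0.001]), 'grip_width': 0.08545182647752791}
[ 0.348 -0.002  1.251] [-2.968 -0.015 -1.581]
scene
cradle 0.85 [267.9 197.7] [0.599 0.044 0.   ]
low_eye 0.55 [293.4 166.3] [0.614 0.153 0.043]
tray 0.57 [162.1 273.8] [ 0.505 -0.301  0.   ]
cap0 0.86 [156.3 232.2] [ 0.427 -0.23   0.028]
cap0 0.69 [150.1 312.6] [ 0.558 -0.39   0.028]
cap0 0.68 [117.5 267.5] [ 0.416 -0.356  0.028]
cap0 0.55 [203.  370.5] [ 0.736 -0.415  0.028]
pin0 0.75 [276.2 122.9] [0.464 0.296 0.012]
pin0 0.51 [281.  104.7] [0.431 0.377 0.012]
pin0_tip 0.54 [314.9 139.6] [0.604 0.306 0.012]
pin0_tip 0.25 [277.5 122.5] [0.466 0.3   0.012]
driver 0.76 [216.2 185.5] [ 0.458 -0.016  0.015]
top
cradle 0.98 [239.9 177.6] [0.597 0.035 0.   ]
low_eye 0.87 [204.6 166.1] [0.63  0.154 0.043]
low_eye 0.16 [361.1 185.4] [ 0.559 -0.38   0.043]
high_eye 0.76 [268.3 178.7] [ 0.58  -0.062  0.062]
high_eye 0.55 [335.8 205.3] [ 0.489 -0.286  0.062]
tray 0.95 [337.6 206.9] [ 0.49  -0.306  0.   ]
cap0 0.82 [314.4 224.1] [ 0.429 -0.218  0.028]
cap0 0.62 [359.4 185.8] [ 0.56  -0.379  0.028]
cap0 0.59 [355.9 227.1] [ 0.418 -0.358  0.028]
cap0 0.54 [364.5 138.9] [ 0.728 -0.407  0.028]
pin0 0.63 [136.3 222.8] [0.44  0.387 0.012]
pin0 0.57 [162.6 216.8] [0.46  0.299 0.012]
pin0_tip 0.82 [166.4 176.4] [0.601 0.29  0.012]
driver 0.48 [256.1 220. ] [ 0.446 -0.021  0.015]
```

View pics/top0b.png

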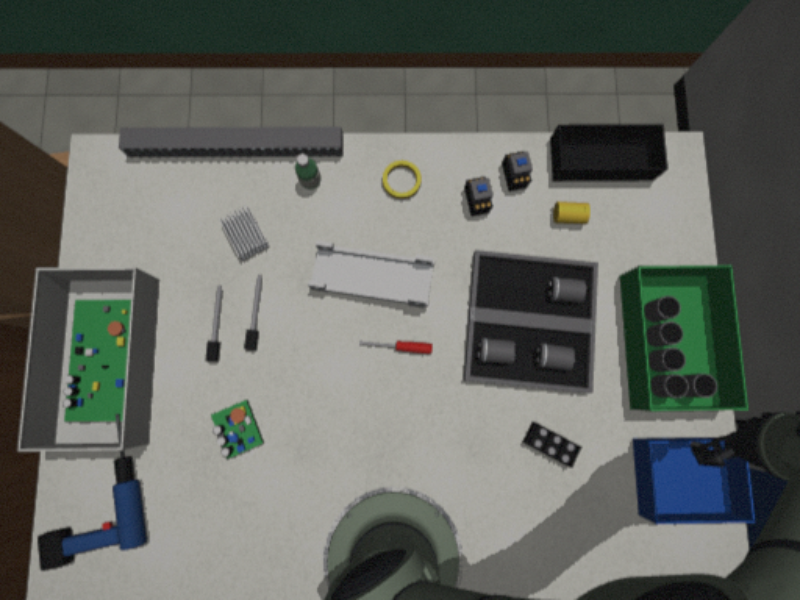

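View pics/scene0.png

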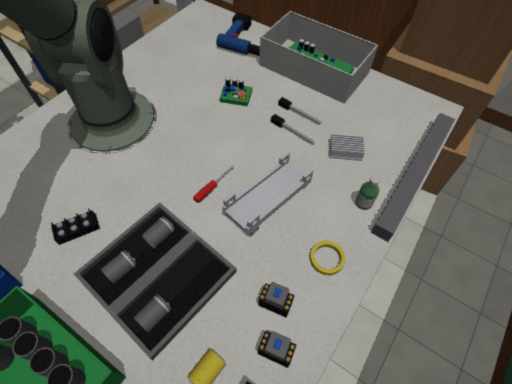

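The top view shows three grey cans in the tray at about (568,290), (497,350) and (557,356). The yellow look-alike is outside it at (572,212). The cradle is at (372,277), two pins at (213,320) and (256,312), and the driver at (400,347). The scene view agrees.

```bash
cat >> h.py <<'E'
np.set_printoptions(precision=4,suppress=True)
def plan(*targets):
    """each target (x,y,z,yaw): shift in cm / turn from present pose, tool axes"""
    s=telemetry.observe(); Rt=rot(s['tool_rot']); p=np.array(s['position']); yaw=s['tool_rot'][2]
    print('t',round(s['clock'],1),'at',p,'yaw',round(yaw,3),'w',round(s['grip_width'],4),'F',np.round(s['force'],1))
    for t in targets:
        d=Rt.T@(np.array(t[:3])-p)*100; a=-(t[3]-yaw); a=(a+np.pi)%(2*np.pi)-np.pi
        print(np.round(d,2),round(a,3))
E
python3 - <<'E'
from h import *
print(np.array(cams.grab_frame('wrist')['T_tool_cam']))
plan((.5,-.3,.3,.2),(.55,.0,.3,0),(.47,.3,.3,0))
E
```

```text
[[-0.0003 -0.962  -0.2731  0.0684]
 [ 1.     -0.0002 -0.0004  0.0003]
 [ 0.0003 -0.2731  0.962  -0.1434]
 [ 0.      0.      0.      1.    ]]
t 1.0 at [ 0.2627 -0.5671  0.2313] yaw 0.434 w 0.0857 F [-0.7  0.5 -0.1]
[ 32.76 -14.26  -6.87] 0.234
[ 49.9  -39.38  -6.87] 0.434
[ 55.25 -69.96  -6.86] 0.434
```

Call:
apply_moves(steps=[[4,-1.5,-2,0.03],[8,-3.5,-4,0.06],[12,-5,-6,0.09],[16,-7,-7,0.12],[20,-9,-7,0.15],[24,-10.5,-7,0.18],[28,-12,-7,0.2],[32,-14,-7,0.23],[34,-17,-7,0.25],[36,-20,-7,0.27]], claw=0)

```text
clock: 1.83
position: [0.503, -0.2474, 0.301]
tool_rot: [-3.142, -0.0, 0.163]
force: [0.7, -0.8, -0.6]
grip_width: 0.0855
```

```bash
python3 - <<'E'
from h import *
plan((.55,.0,.3,0),(.46,.3,.25,0))
E
```

```text
t 1.8 at [ 0.503  -0.2474  0.301 ] yaw 0.163 w 0.0855 F [ 0.7 -0.8 -0.6]
[  8.66 -23.64   0.11] 0.163
[  4.65 -54.71   5.11] 0.163
```

Call:
apply_moves(steps=[[2,-4,-1,0.03],[4,-8,-2,0.06],[5,-12,-3,0.09],[6,-16,-4,0.12],[7,-20,-5,0.14],[8,-24,-6,0.163],[8,-28,-6,0.163],[8,-28,-6,0.163],[8,-28,-6,0.163],[8,-28,-6,0.163]])

```text
clock: 2.67
position: [0.5347, 0.0403, 0.3613]
tool_rot: [3.141, -0.0, 0.002]
force: [-0.1, -0.4, 0.4]
grip_width: 0.0854
```

```bash
python3 - <<'E'
from h import *
im,K,C=grab('wrist','w1.png')
for k,z in dict(cradle=0,low_eye=.043,high_eye=.062,driver=.015).items():
    for d in cams.pinpoint('wrist',k)[:3]: print(k,round(d['score'],2),np.round(d['uv'],1),px2w(d['uv'],K,C,z))
print(C[:3,3])
plan((.46,.3,.25,0))
E
```

```text
cradle 0.87 [254.9 115.3] [0.5985 0.0385 0.    ]
cradle 0.38 [319.2 127.4] [ 0.5775 -0.0786  0.    ]
low_eye 0.74 [186.1 101.6] [0.6202 0.1504 0.043 ]
high_eye 0.68 [318.5 127.9] [ 0.5799 -0.063   0.062 ]
high_eye 0.23 [117.5 193.1] [0.4706 0.273  0.062 ]
driver 0.78 [282.9 198.3] [ 0.4467 -0.015   0.015 ]
[0.6033 0.0399 0.5047]
t 2.9 at [0.5349 0.0389 0.3612] yaw -0.001 w 0.0857 F [0.  0.7 0.1]
[ -7.51 -26.1   11.11] -0.001
```

View pics/w1.png

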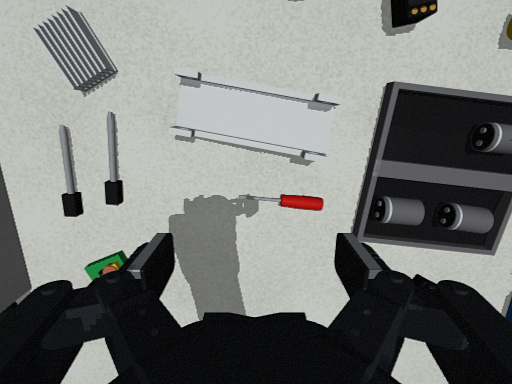

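The wrist view shows the cradle's lugs at (198,77), (192,132), (317,98) and (309,155). The pin handles are at (114,192) and (72,204), and the driver at (290,201).

Call:
apply_moves(steps=[[-1,-4,1.5,0],[-2,-8,3,0],[-3,-12,4.5,0],[-4,-16,6,0],[-5,-20,7.5,0],[-6,-23,9,0],[-7,-25,10.5,0],[-7.5,-26,12,0],[-7.5,-26,13,0],[-7.5,-26,13,0]])

```text
clock: 3.75
position: [0.4592, 0.2991, 0.2294]
tool_rot: [3.14, 0.002, 0.001]
force: [-0.1, 0.4, -0.1]
grip_width: 0.0851
```

```bash
python3 - <<'E'
from h import *
im,K,C=grab('wrist','w2.png')
for k,z in dict(pin0=.012,pin0_tip=.012).items():
    for d in cams.pinpoint('wrist',k)[:3]: print(k,round(d['score'],2),np.round(d['uv'],1),px2w(d['uv'],K,C,z))
for d in cams.find_in('wrist','pin0'): print(d)
# dark handle blobs, shaft
g=cv2.cvtColor(im,cv2.COLOR_RGB2GRAY)
n,l,st,ce=cv2.connectedComponentsWithStats((g<40).astype(np.uint8))
for i in range(1,n):
    if st[i,4]>100:
        m=(l==i).astype(np.uint8);c=cv2.findContours(m,0,1)[0][0];r=cv2.minAreaRect(c);print(st[i],r,px2w(r[0],K,C,.024),px2w(r[0],K,C,.012))
plan((.46,.3,.25,0))
E
```

```text
pin0 0.73 [185.3 185.7] [0.43   0.3933 0.012 ]
pin0 0.59 [250.1 167.7] [0.4553 0.3038 0.012 ]
pin0_tip 0.77 [257.5  44.7] [0.6057 0.2944 0.012 ]
pin0_tip 0.21 [461.2  56.3] [0.5932 0.0464 0.012 ]
{'box': [240.6, 44.1, 23.5, 138.4], 'score': 0.88}
{'box': [179.3, 66.3, 21.2, 135.2], 'score': 0.62}
[239 148  20  35 567] ((248.5586395263672, 165.2965545654297), (17.273462295532227, 33.8825569152832), 4.763641834259033) [0.4609 0.3056 0.024 ] [0.4586 0.3058 0.012 ]
[178 166  20  35 613] ((187.5, 183.0), (34.0, 19.0), 90.0) [0.437 0.387 0.024] [0.4339 0.39   0.012 ]
[475 169  13  17 136] ((481.0, 177.0), (16.0, 12.0), 90.0) [ 0.4453 -0.0023  0.024 ] [ 0.4425 -0.0127  0.012 ]
[    0   233   512   151 44737] ((255.49996948242188, 308.0), (510.99993896484375, 149.99996948242188), 0.0) [0.2391 0.2961 0.024 ] [0.2291 0.296  0.012 ]
[197 248  73  55 383] ((240.36590576171875, 268.0533752441406), (79.4488525390625, 39.711669921875), 23.2945613861084) [0.3085 0.3183 0.024 ] [0.301 0.319 0.012]
[218 265  19  25 159] ((225.68397521972656, 275.60107421875), (14.6588134765625, 25.754722595214844), 14.74356460571289) [0.2959 0.3402 0.024 ] [0.2879 0.3416 0.012 ]
t 4.0 at [0.4607 0.299  0.2322] yaw -0.001 w 0.0859 F [-1.   0.3  0.6]
[-0.07 -0.1  -1.78] -0.001
```

View pics/w2.png

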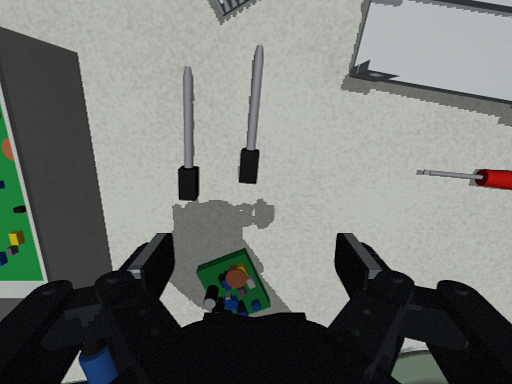

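The pins show clearly. The near pin's handle is at (249,165) with its tip at (258,45), and the other pin is at (188,183).

```bash
python3 - <<'E'
from h import *
plan((.459,.3055,.004,-.08))
E
```

```text
t 4.0 at [0.4607 0.299  0.2322] yaw -0.001 w 0.0859 F [-1.   0.3  0.6]
[-0.2  -0.64 22.82] 0.079
```

Call:
apply_moves(steps=[[-0.1,-0.3,3,0.04],[-0.2,-0.65,6,0.08],[-0.2,-0.65,9,0.08],[-0.2,-0.65,12,0.08],[-0.2,-0.65,15,0.08],[-0.2,-0.65,17.5,0.08],[-0.2,-0.65,19.5,0.08],[-0.2,-0.65,21,0.08],[-0.2,-0.65,22,0.08],[-0.2,-0.65,22.5,0.08]], claw=0.25)

```text
clock: 4.78
position: [0.458, 0.306, 0.0057]
tool_rot: [3.141, 0.0, -0.08]
force: [0.4, -0.8, 0.3]
grip_width: 0.0639
```

Call:
apply_moves(steps=[[0,0,0,0],[0,0,0,0],[0,0,0,0],[0,0,0,0],[0,0,0,0],[0,0,0,0],[0,0,0,0],[0,0,0,0],[0,0,0,0],[0,0,0,0]], claw=1, force=80)

```text
clock: 5.62
position: [0.4582, 0.3068, 0.0076]
tool_rot: [-3.141, -0.001, -0.08]
force: [-2.5, -1.3, 11.5]
grip_width: 0.0222
```

```bash
python3 - <<'E'
from h import *
d=np.array([.983,-.185]);low=np.array([.6202,.1504]);y=np.arctan2(d[1],d[0])
p=low-.22*d;print(p,y)
plan((*p,.1,y),(*p,.035,y))
E
```

```text
[0.4039 0.1911] -0.1860235010812838
t 5.6 at [0.4582 0.3068 0.0076] yaw -0.08 w 0.0222 F [-2.5 -1.3 11.5]
[-4.48 11.95 -9.26] 0.106
[-4.49 11.96 -2.76] 0.106
```

Call:
apply_moves(steps=[[0,0,-2,0],[0,0,-5,0],[-0.5,1,-8,0],[-1.5,3,-9.3,0.02],[-2.5,5.5,-9.3,0.04],[-3.5,8,-9.3,0.07],[-4.5,10.5,-9.3,0.1],[-4.5,12,-9.3,0.106],[-4.5,12,-9.3,0.106],[-4.5,12,-9.3,0.106]])

```text
clock: 6.45
position: [0.4037, 0.1902, 0.1001]
tool_rot: [-3.141, -0.001, -0.186]
force: [0.6, 1.0, -1.2]
grip_width: 0.0221
```

```bash
python3 - <<'E'
from h import *
im,K,C=grab('wrist','w3.png')
for k,z in dict(low_eye=.043,high_eye=.062,pin0=.1,pin0_tip=.108).items():
    for d in cams.pinpoint('wrist',k)[:2]: print(k,round(d['score'],2),np.round(d['uv'],1),px2w(d['uv'],K,C,z))
plan()
E
```

```text
pin0 0.91 [254.8 239.9] [0.401  0.1898 0.1   ]
t 6.7 at [0.4034 0.1912 0.0993] yaw -0.184 w 0.0219 F [-0.1  0.2 -1.2]
```

View pics/w3.png

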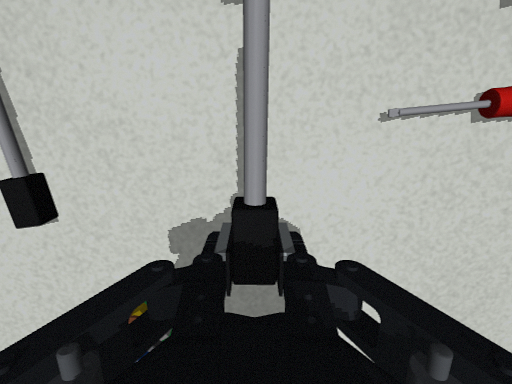

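The pin is held straight on the tool's centreline: the handle is at (255,240) and the shaft runs up column 257. Next I'll refine the cradle pose by fitting the model's edges to the earlier pictures.

```bash
cat > fit.py <<'E'
from h import *
from scipy.optimize import minimize
def model():
    P=[];fl=lambda x:.0274+.0875*x
    L=lambda a,b:P.extend(np.linspace(a,b,60))
    for s in (-1,1):
        for y in (.04,.05): L([-.13,s*y,fl(-.13)+.014],[.13,s*y,fl(.13)+.014])
        for x,z in((-.112,.061),(.108,.080)):
            for y in(.04,.05): L([x-.018,s*y,z],[x+.018,s*y,z])
    for x in(-.13,.13): L([x,-.04,fl(x)],[x,.04,fl(x)])
    return np.array(P)
M=model()
def world(q): 
    c,s=np.cos(q[2]),np.sin(q[2]); return M@np.array([[c,-s,0],[s,c,0],[0,0,1]]).T+[q[0],q[1],0]
def proj(q,K,C):
    c=(world(q)-C[:3,3])@C[:3,:3]; p=c@K.T; return p[:,:2]/p[:,2:]
def fit(views,q0):
    D=[(cv2.distanceTransform(255-cv2.Canny(im,60,150),cv2.DIST_L2,5),K,C) for im,K,C in views]
    def cost(q):
        t=0
        for d,K,C in D:
            p=proj(q,K,C).astype(np.float32); v=cv2.remap(d,p[:,:1],p[:,1:],1,borderValue=8)
            t+=np.minimum(v,6).mean()
        return t
    best=min((minimize(cost,np.add(q0,[dx,dy,da]),method='Nelder-Mead',options=dict(initial_simplex=np.add(q0,[dx,dy,da])+np.vstack([np.zeros(3),np.diag([.005,.005,.03])]))) for dx in(-.004,.004) for dy in(-.004,.004) for da in(-.03,.03)),key=lambda r:r.fun)
    return best.x,best.fun
def eyes(q):
    return [np.array([q[0]+x*np.cos(q[2]),q[1]+x*np.sin(q[2])]) for x in(-.112,.108)]
E
python3 - <<'E'
from fit import *
ld=lambda n:cv2.imread('pics/'+n)[:,:,::-1].copy()
q0=[.600,.042,-.186-np.pi/2]
f=cams.grab_frame('wrist');K=np.array(f['mtx'])
T=np.eye(4);T[:3,:3]=rot([3.141,0,0]);T[:3,3]=[.5349,.0393,.3612];Cw=T@np.array(f['T_tool_cam'])
V={'w1':(ld('w1.png'),K,Cw)}
for n in('top','scene'):
    im,k,c=grab(n,n+'1.png');V[n]=(ld(n+'0.png'),k,c)
    for nm,z in(('pin0',.108),('pin0_tip',.108)):
        for d in cams.pinpoint(n,nm)[:3]:print(n,nm,round(d['score'],2),np.round(d['uv'],1),px2w(d['uv'],k,c,z))
for n,v in V.items():
    q,c=fit([v],q0);print(n,q,q[2]+np.pi/2,round(c,2),eyes(q))
q,c=fit(list(V.values()),q0);print('all',q,q[2]+np.pi/2,c,eyes(q))
o=V['w1'][0].copy()
for p in proj(q,K,Cw): cv2.circle(o,tuple(int(round(a)) for a in p),0,(255,0,0),-1)
cv2.imwrite('pics/ov.png',cv2.resize(o[40:190,140:380,::-1],None,fx=3,fy=3))
E
```

```text
top pin0 0.52 [138.  222.9] [0.4329 0.3517 0.108 ]
top pin0_tip 0.75 [315.6 226.8] [ 0.4156 -0.2072  0.108 ]
top pin0_tip 0.51 [197.4 190.2] [0.5356 0.1674 0.108 ]
scene pin0 0.81 [241.1 113.7] [0.403  0.1859 0.108 ]
scene pin0 0.76 [283.9 104.9] [0.4877 0.2917 0.108 ]
scene pin0_tip 0.61 [280.  140.9] [0.556  0.1628 0.108 ]
w1 [ 0.5892  0.0428 -1.7462] -0.17544617913468707 2.03 [array([0.6088, 0.1531]), array([ 0.5704, -0.0636])]
top [ 0.5887  0.0435 -1.7489] -0.17805542754720993 1.01 [array([0.6085, 0.1537]), array([ 0.5695, -0.0628])]
scene [ 0.6076  0.0323 -1.7428] -0.1720142570557217 0.66 [array([0.6268, 0.1426]), array([ 0.5892, -0.0741])]
all [ 0.5986  0.0408 -1.7463] -0.1754997975943382 5.67155647277832 [array([0.6182, 0.1511]), array([ 0.5798, -0.0655])]
```

View pics/ov.png

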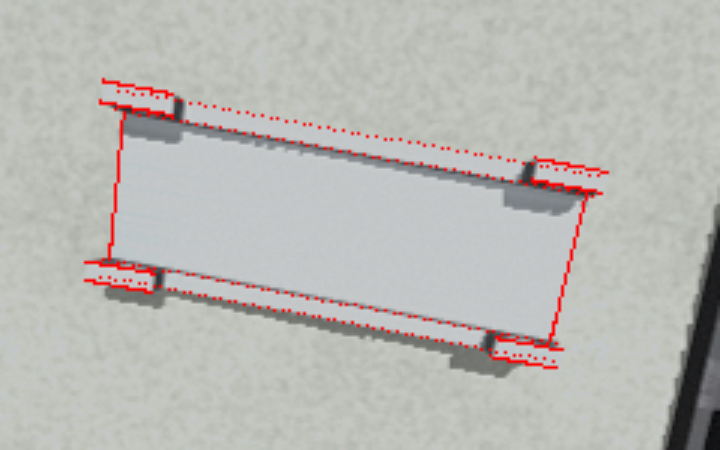

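```bash
cat > ev.py <<'E'
from fit import *
ld=lambda n:cv2.imread('pics/'+n)[:,:,::-1].copy()
f=cams.grab_frame('scene');K=np.array(f['mtx']);C=np.eye(4);C[:3,:3]=rot(f['orientation']);C[:3,3]=f['eye']
im=ld('scene0.png')
out=[]
for q in([.5986,.0408,-1.7463],[.6076,.0323,-1.7428]):
    o=cv2.resize(im[140:240,210:330],None,fx=4,fy=4,interpolation=cv2.INTER_CUBIC)
    for p in proj(q,K,C): cv2.circle(o,tuple(int(round((a-b)*4)) for a,b in zip(p,(210,140))),0,(255,0,0),-1)
    out.append(o)
cv2.imwrite('pics/ov2.png',cv2.resize(np.hstack(out)[:,:,::-1],(800,333)))
E
python3 ev.py
```

```text
(no output)
```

View pics/ov2.png

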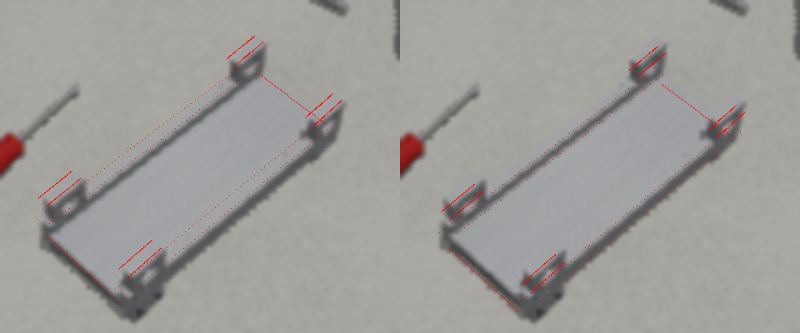

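The cradle yaw agrees across the fits at about -0.176. The line through the low eyelets agrees to about 2 mm between the wrist and top views. I'll take one close look over the low lugs.

```bash
python3 - <<'E'
from h import *
y=-.176;d=np.array([np.cos(y),np.sin(y)]);low=np.array([.6182,.1511])
plan((*(low-.09*d),.17,y))
E
```

```text
t 7.1 at [0.4032 0.1905 0.0993] yaw -0.185 w 0.0228 F [-0.2  0.8 -1.3]
[12.85 -0.   -7.07] -0.009
```

Call:
apply_moves(steps=[[0,0,-3,0],[0,0,-6,-0.01],[3,0,-7,-0.01],[6,0,-7,-0.01],[9,0,-7,-0.01],[11,0,-7,-0.01],[12.5,0,-7,-0.01],[12.9,0,-7,-0.01],[12.9,0,-7,-0.01],[12.9,0,-7,-0.01]])

```text
clock: 7.93
position: [0.5292, 0.1668, 0.169]
tool_rot: [3.141, 0.001, -0.175]
force: [-0.5, 0.2, -0.7]
grip_width: 0.022
```

```bash
python3 - <<'E'
from fit import *
im,K,C=grab('wrist','w4.png')
q0=[.5986,.0408,-1.7463]
o=im.copy()
for p in proj(q0,K,C): cv2.circle(o,tuple(int(round(a)) for a in p),0,(255,0,0),-1)
cv2.imwrite('pics/w4o.png',cv2.resize(o[:240,:,::-1],(800,375)))
for d in cams.pinpoint('wrist','low_eye')[:2]: print(d['score'],d['uv'],px2w(d['uv'],K,C,.043))
q,c=fit([(im,K,C)],q0);print(q,c,eyes(q));print(K); plan()
E
```

```text
0.66 [251.4, 89.5] [0.6175 0.1531 0.043 ]
[ 0.5988  0.0443 -1.7451] 3.3999643325805664 [array([0.6182, 0.1546]), array([ 0.58  , -0.0621])]
[[270.5919   0.     254.1703]
 [  0.     270.5919 189.3752]
 [  0.       0.       1.    ]]
t 8.0 at [0.5291 0.167  0.1693] yaw -0.175 w 0.0223 F [-0.3  0.8 -1.3]
```

View pics/w4o.png

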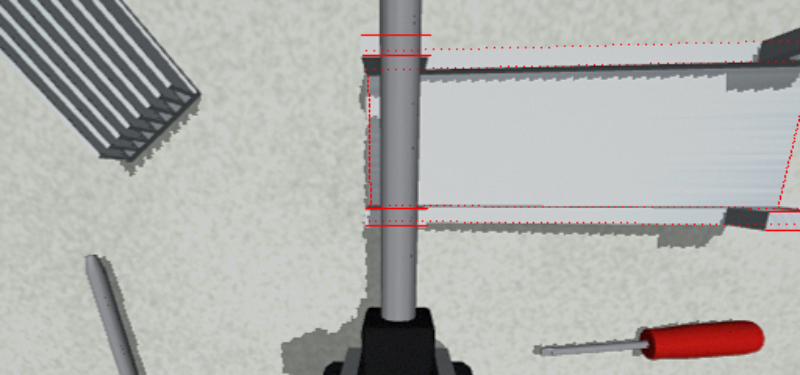

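The overlay fits within about 1 mm: the far lug is at (395,60), the near lug at (395,215), and the floor ends match.

```bash
python3 - <<'E'
from h import *
s=telemetry.observe();p=np.array(s['position']);Rt=rot(s['tool_rot'])
im,K,C=grab('wrist')
g=cv2.cvtColor(im,cv2.COLOR_RGB2GRAY).astype(float)
for r in (10,100,140,170,190):
    row=cv2.GaussianBlur(g,(3,3),0)[r]; e=np.abs(np.gradient(row)); L=235+np.argmax(e[235:252]);Rr=260+np.argmax(e[260:275])
    w=px2w([(L+Rr)/2,r],K,C,p[2]+.0055); print(r,L,Rr,Rt.T@(w-p)*1000)
f=cams.grab_frame('scene');
y=-.176;d=np.array([np.cos(y),np.sin(y)]);low=np.array([.6180,.1516])
st=low-.225*d
plan((*st,.17,y),(*st,.0375,y))
E
```

```text
10 242 269 [112.6459   1.2101  -5.5512]
100 243 268 [74.5142  1.2481 -5.5339]
140 235 267 [55.366  -0.9996 -5.5252]
170 235 266 [39.9688 -1.3139 -5.5182]
190 235 266 [29.1641 -1.3578 -5.5133]
t 8.1 at [0.5294 0.167  0.1695] yaw -0.174 w 0.0217 F [-0.4  0.8 -2.1]
[-13.51  -0.05  -0.05] 0.002
[-13.51  -0.05  13.2 ] 0.002
```

Call:
apply_moves(steps=[[-3,0,0,0],[-6.5,-0.1,0,0],[-10,-0.15,0,0],[-13,-0.15,0,0],[-13.5,-0.15,3,0],[-13.5,-0.15,6,0],[-13.5,-0.15,9,0],[-13.5,-0.15,12,0],[-13.5,-0.15,13.2,0],[-13.5,-0.15,13.2,0]])

```text
clock: 8.97
position: [0.3958, 0.1913, 0.0352]
tool_rot: [3.139, 0.003, -0.174]
force: [-1.6, -0.5, -1.6]
grip_width: 0.022
```

```bash
python3 - <<'E'
from h import *
im,K,C=grab('scene','s2.png')
y=-.176;d=np.array([np.cos(y),np.sin(y)]);low=np.array([.6180,.1516])
s=telemetry.observe();p=np.array(s['position']);dd=np.array([np.cos(s['tool_rot'][2]),np.sin(s['tool_rot'][2])])
tip=np.r_[p[:2]+dd*.147,.043]
print('pred tip',w2px(tip,K,C),'hole',w2px([*(low-.05*d),.043],K,C))
for d_ in cams.pinpoint('scene','pin0_tip')[:3]:print(d_)
plan((*(low-.072*d),.0375,y))
cv2.imwrite('pics/s2c.png',cv2.resize(im[90:220,190:350,::-1],None,fx=5,fy=4.6,interpolation=cv2.INTER_CUBIC)[:,:800])
E
```

```text
pred tip [275.0472 152.4196] hole [281.7615 157.7942]
{'uv': [275.0, 150.4], 'score': 0.6}
t 9.1 at [0.3972 0.1918 0.0377] yaw -0.175 w 0.0219 F [ 0.6  0.3 -0.9]
[15.25  0.11  0.01] 0.001
```

View pics/s2c.png

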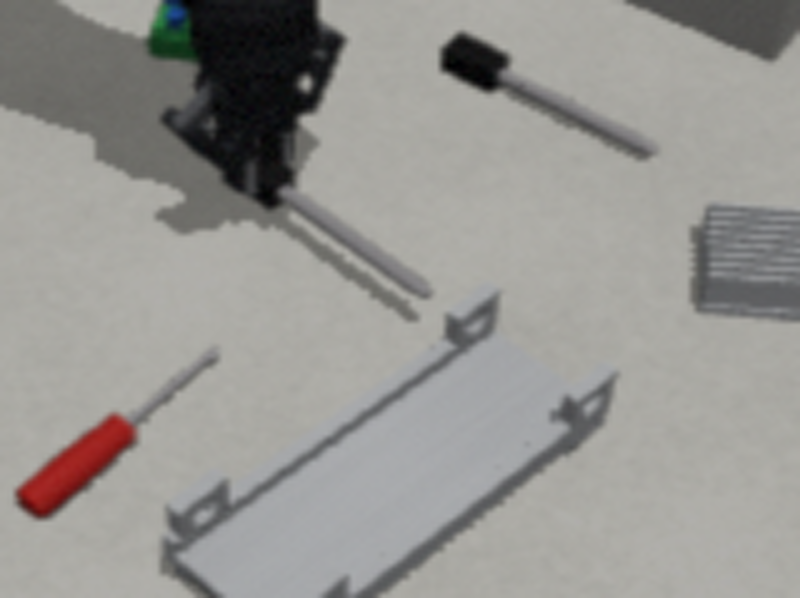

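The tip at (430,293) points straight at the near eyelet, whose hole is at about (480,325).

Call:
apply_moves(steps=[[1,0,0,0],[2,0,0,0],[3,0,0,0],[4,0,0,0],[5,0,0,0],[6,0,0,0],[7,0,0,0],[8,0,0,0],[9,0,0,0],[10,0,0,0]])

```text
clock: 9.9
position: [0.4968, 0.174, 0.0372]
tool_rot: [3.142, 0.0, -0.175]
force: [-1.0, -0.0, -1.4]
grip_width: 0.0219
```

Call:
apply_moves(steps=[[0.8,0,0,0],[1.6,0,0,0],[2.4,0,0,0],[3.2,0,0,0],[4,0,0,0],[4.5,0,0,0],[4.8,0,0,0],[5.0,0,0,0],[5.2,0,0,0],[5.3,0,0,0]])

```text
clock: 10.73
position: [0.5466, 0.1652, 0.037]
tool_rot: [3.141, 0.003, -0.175]
force: [-12.0, 1.7, 4.0]
grip_width: 0.0224
```

```bash
python3 - <<'E'
from h import *
im,K,C=grab('wrist','w5.png')
cv2.imwrite('pics/w5c.png',cv2.resize(im[60:300,130:390,::-1],None,fx=2.3,fy=2.3))
plan((*(np.array([.618,.1516])-.072*np.array([.9845,-.175])),.0375,-.176))
E
```

```text
t 10.8 at [0.5466 0.1652 0.037 ] yaw -0.174 w 0.0221 F [-6.7 -0.2  1.5]
[ 0.07  0.09 -0.05] 0.002
```

View pics/w5c.png

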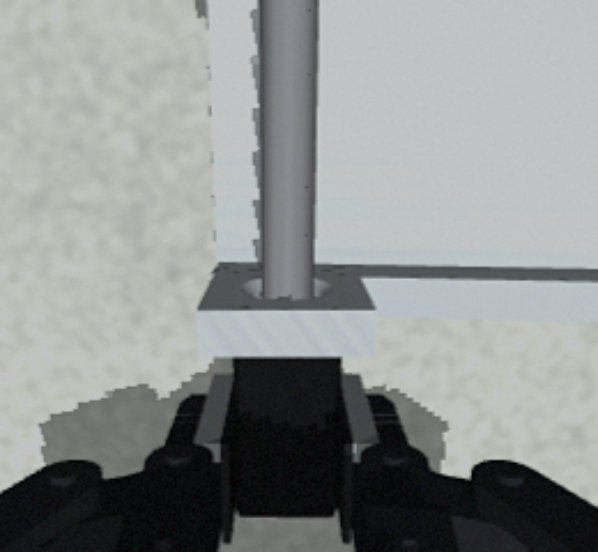

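The handle shoulder appears to meet the lug, with the shaft centred in the hole. I'll press slightly to confirm.

Call:
apply_moves(steps=[[0.1,0,0,0],[0.15,0,0,0],[0.2,0,0,0],[0.25,0,0,0],[0.25,0,0,0],[0.25,0,0,0],[0.25,0,0,0],[0.25,0,0,0],[0.25,0,0,0],[0.25,0,0,0]])

```text
clock: 11.62
position: [0.5467, 0.1652, 0.0366]
tool_rot: [3.139, 0.006, -0.173]
force: [-20.8, 3.5, 8.2]
grip_width: 0.0217
```

Call:
apply_moves(steps=[[-0.25,0,0,0],[-0.25,0,0,0],[-0.25,0,0,0],[-0.25,0,0,0],[-0.25,0,0,0],[-0.25,0,-1,0],[-0.25,0,-4,0],[-0.25,0,-8,0],[-0.25,0,-12,0],[-0.25,0,-16,0]], claw=0.3)

```text
clock: 12.45
position: [0.5477, 0.1648, 0.1999]
tool_rot: [-3.141, -0.0, -0.175]
force: [0.0, -1.0, -1.0]
grip_width: 0.0597
```

```bash
python3 - <<'E'
from h import *
plan((.5,-.3,.3,1.49))
E
```

```text
t 12.4 at [0.5477 0.1648 0.1999] yaw -0.175 w 0.0597 F [ 0. -1. -1.]
[  3.41  46.6  -10.02] -1.665
```

Call:
apply_moves(steps=[[0.5,4,-3,-0.12],[1,8,-6,-0.24],[1.5,12,-9,-0.36],[2,16,-10,-0.48],[2.3,20,-10,-0.6],[2.6,24,-10,-0.72],[2.9,28,-10,-0.84],[3.2,32,-10,-0.96],[3.4,36,-10,-1.08],[3.4,40,-10,-1.2]], claw=0)

```text
clock: 13.28
position: [0.5183, -0.1892, 0.2981]
tool_rot: [3.141, -0.0, 0.959]
force: [-0.2, -0.1, -0.6]
grip_width: 0.0855
```

```bash
python3 - <<'E'
from h import *
plan((.5,-.32,.3,1.49))
E
```

```text
t 13.3 at [ 0.5183 -0.1892  0.2981] yaw 0.959 w 0.0855 F [-0.2 -0.1 -0.6]
[-11.76   6.02  -0.18] -0.531
```

Call:
apply_moves(steps=[[-3,1.5,0,-0.1],[-6,3,0,-0.2],[-9,4.5,0,-0.3],[-11,5.5,0,-0.4],[-12,6,0,-0.5],[-12,6,0,-0.53],[-12,6,0,-0.53],[-12,6,0,-0.53],[-12,6,0,-0.53],[-12,6,0,-0.53]])

```text
clock: 14.12
position: [0.4985, -0.3194, 0.2974]
tool_rot: [3.141, 0.0, 1.483]
force: [-0.4, -0.4, -0.1]
grip_width: 0.0852
```

```bash
python3 - <<'E'
from h import *
im,K,C=grab('wrist','w6.png')
for k,z in dict(cap0=.028,tray=0).items():
    for d in cams.pinpoint('wrist',k)[:6]: print(k,round(d['score'],2),np.round(d['uv'],1),px2w(d['uv'],K,C,z))
for d in cams.find_in('wrist','cap0'): print(d)
plan()
E
```

```text
cap0 0.97 [198.7  99.6] [ 0.4254 -0.2258  0.028 ]
cap0 0.89 [298.3 197.8] [ 0.5627 -0.3878  0.028 ]
cap0 0.59 [205.5 185.2] [ 0.4176 -0.354   0.028 ]
tray 0.91 [252.4 152.5] [ 0.4955 -0.313   0.    ]
{'box': [390.0, 178.3, 39.7, 52.9], 'score': 0.88}
{'box': [183.9, 72.7, 34.3, 55.9], 'score': 0.72}
{'box': [187.3, 159.3, 31.1, 57.0], 'score': 0.7}
{'box': [282.4, 175.5, 31.7, 52.3], 'score': 0.67}
t 14.3 at [ 0.4984 -0.3197  0.2972] yaw 1.483 w 0.0854 F [-0.3 -0.2 -0.3]
```

View pics/w6.png

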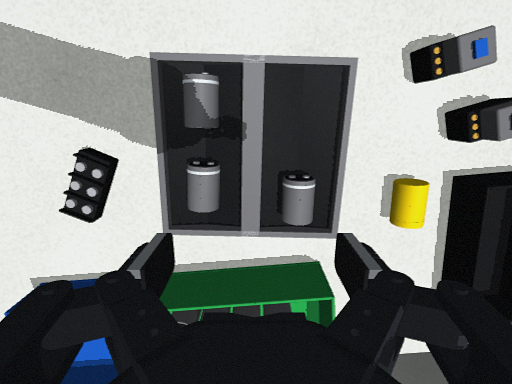

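The three cans are at (201,101), (203,188) and (298,198), lying lengthwise in their lanes. The yellow look-alike is outside at (410,203).

```bash
python3 - <<'E'
from h import *
plan((.4258,-.2258,.012,1.483),(.4176,-.354,.012,1.483),(.5627,-.3878,.012,1.483))
E
```

```text
t 14.3 at [ 0.4984 -0.3197  0.2972] yaw 1.483 w 0.0854 F [-0.3 -0.2 -0.3]
[ 8.72 -8.06 28.51] 0.0
[-4.12 -7.75 28.52] 0.0
[-6.22  6.99 28.52] 0.0
```

Call:
apply_moves(steps=[[2,-2,2,0],[4.5,-4,4,0],[7,-6.5,6,0],[8.7,-8.1,8.5,0],[8.7,-8.1,12,0],[8.7,-8.1,15.5,0],[8.7,-8.1,18,0],[8.7,-8.1,20,0],[8.7,-8.1,20,0],[8.7,-8.1,20,0]], claw=0.22)

```text
clock: 15.15
position: [0.4251, -0.2259, 0.097]
tool_rot: [-3.14, -0.001, 1.484]
force: [1.3, 0.0, 1.5]
grip_width: 0.0666
```

```bash
cat > can.py <<'E'
import sys
from h import *
tx,ty=map(float,sys.argv[1:3])
im,K,C=grab('wrist','wc%d.png'%(telemetry.observe()['clock']*10))
b=[(px2w(d['uv'],K,C,.028),d['score'],d['uv']) for d in cams.pinpoint('wrist','cap0')]
for x in b: print(*x)
plan((tx,ty,.012,1.483))
E
python3 can.py .4258 -.2258
```

```text
[ 0.4275 -0.2295  0.028 ] 0.92 [258.3, 203.1]
[ 0.5619 -0.3895  0.028 ] 0.9 [409.4, 346.9]
[ 0.4166 -0.354   0.028 ] 0.83 [257.8, 327.5]
t 15.2 at [ 0.4259 -0.2265  0.0983] yaw 1.483 w 0.0665 F [ 1.  -0.  -0.2]
[ 0.07 -0.03  8.63] 0.0
```

Call:
apply_moves(steps=[[0,0.1,2,0],[0,0.1,4,0],[0,0.1,6,0],[0,0.1,7.5,0],[0,0.1,8.2,0],[0,0.1,8.5,0],[0,0.1,8.5,0],[0,0.1,8.5,0],[0,0.1,8.5,0],[0,0.1,8.5,0]])

```text
clock: 16.08
position: [0.4266, -0.2266, 0.0129]
tool_rot: [3.14, 0.0, 1.483]
force: [-0.3, -0.3, -0.2]
grip_width: 0.0666
```

Call:
apply_moves(steps=[[0,0,0,0],[0,0,0,0],[0,0,0,0],[0,0,0,0],[0,0,0,0],[0,0,0,0],[0,0,-1,0],[0,0,-3,0],[0,0,-6,0],[0,0,-9,0]], claw=1, force=70)

```text
clock: 16.92
position: [0.4255, -0.2258, 0.1032]
tool_rot: [-3.14, -0.001, 1.484]
force: [1.2, -0.8, -2.1]
grip_width: 0.0477
```

```bash
cat > place.py <<'E'
import sys
from h import *
q=np.array([.5988,.0415]); ang=-1.7463; a=np.array([np.cos(ang),np.sin(ang)])
def tgt(cx,zup,yaw=-.1755): 
    p=q+cx*a; return (*p,.0274+.0875*cx+.025-.016+zup,yaw)   # TCP 16 mm under can centre
cx=float(sys.argv[1])
plan(tgt(cx,.12),tgt(cx,.03),tgt(cx,.002))
E
python3 place.py -0.04
```

```text
t 16.9 at [ 0.4255 -0.2258  0.1032] yaw 1.484 w 0.0477 F [ 1.2 -0.8 -2.1]
[32.13 15.28 -4.97] 1.659
[32.12 15.3   4.03] 1.659
[32.12 15.3   6.83] 1.659
```

Call:
apply_moves(steps=[[0,0,-3,0.1],[2,1,-5,0.2],[5,2.5,-5,0.32],[8,4,-5,0.44],[11,5.5,-5,0.56],[14,7,-5,0.68],[17.5,8.5,-5,0.8],[21,10,-5,0.92],[24,11.5,-5,1.04],[27,13,-5,1.16]])

```text
clock: 17.75
position: [0.5796, 0.0334, 0.1526]
tool_rot: [-3.141, 0.0, 0.318]
force: [0.7, -0.2, -2.6]
grip_width: 0.0478
```

```bash
python3 place.py -0.04
```

```text
t 17.8 at [0.5796 0.0334 0.1526] yaw 0.318 w 0.0478 F [ 0.7 -0.2 -2.6]
[ 3.97 -3.69 -0.03] 0.494
[ 3.98 -3.68  8.97] 0.494
[ 3.98 -3.68 11.77] 0.494
```

Call:
apply_moves(steps=[[1.5,-1.5,0,0.12],[3,-3,0,0.24],[4,-3.7,0,0.36],[4,-3.7,1,0.48],[4,-3.7,3,0.494],[4,-3.7,5,0.494],[4,-3.7,7,0.494],[4,-3.7,8,0.494],[4,-3.7,8,0.494],[4,-3.7,8,0.494]])

```text
clock: 18.58
position: [0.6054, 0.0791, 0.0725]
tool_rot: [-3.142, 0.001, -0.171]
force: [-0.5, -0.1, -1.7]
grip_width: 0.0478
```

```bash
python3 place.py -0.04; python3 - <<'E'
from fit import *
im,K,C=grab('wrist','w7.png')
for p in proj([.5988,.0415,-1.7463],K,C):
    if abs(p).max()<600: cv2.circle(im,tuple(int(round(a)) for a in p),0,(255,0,0),-1)
cv2.imwrite('pics/w7o.png',im[:,:,::-1])
E
```

```text
t 18.6 at [0.6054 0.0791 0.0725] yaw -0.171 w 0.0478 F [-0.5 -0.1 -1.7]
[-0.   -0.19 -8.04] 0.005
[ 0.   -0.19  0.96] 0.005
[ 0.   -0.19  3.76] 0.005
```

View pics/w7o.png

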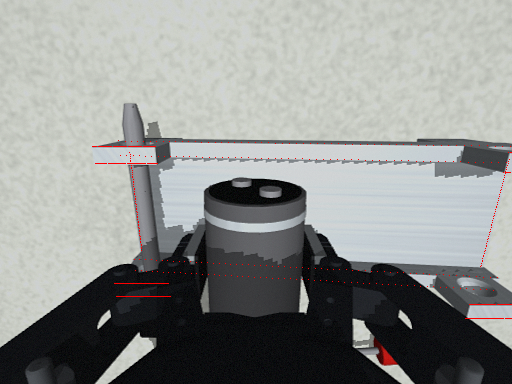

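Pin 1 passes through the far lug at (135,150). The can is held over the ramp with its stud end at about (256,195).

```bash
python3 - <<'E'
from h import *
im,K,C=grab('wrist')
d=np.array([np.cos(-.1755),np.sin(-.1755)]);q=np.array([.5988,.0415])
s=telemetry.observe()
for uv,z in(((255,180),.0725+.041),((255,207),.0725+.016),((255,193),.0725+.0285)):   # rim top, mid
    w=px2w(uv,K,C,z); print((w[:2]-q)@d, (w[:2]-s['position'][:2])@d)
for x in cams.pinpoint('wrist','cap0')[:2]: w=px2w(x['uv'],K,C,.0885);print(x,(w[:2]-q)@d)
E
```

```text
0.04362333740945817 0.04298498480703945
0.023541491335758016 0.022903138733339296
0.034583828740295114 0.03394547613787639
{'uv': [251.6, 252.7], 'score': 0.64} -0.001962038329910029
```

Call:
apply_moves(steps=[[0.1,-0.2,1,0.005],[0.1,-0.2,2,0.005],[0.1,-0.2,2.8,0.005],[0.1,-0.2,3.3,0.005],[0.1,-0.2,3.6,0.005],[0.1,-0.2,3.6,0.005],[0.1,-0.2,3.6,0.005],[0.1,-0.2,3.6,0.005],[0.1,-0.2,3.6,0.005],[0.1,-0.2,3.6,0.005]])

```text
clock: 19.57
position: [0.607, 0.0809, 0.0364]
tool_rot: [-3.141, -0.0, -0.176]
force: [0.3, 0.3, -1.2]
grip_width: 0.0481
```

Call:
apply_moves(steps=[[0,0,0,0],[0,0,0,0],[0,0,0,0],[0,0,0,0],[0,0,0,0],[0,0,0,0],[0,0,-1.5,0],[0,0,-4,0],[0,0,-7,0],[0,0,-10,0]], claw=0.2)

```text
clock: 20.4
position: [0.6064, 0.0808, 0.1369]
tool_rot: [3.141, 0.001, -0.176]
force: [0.4, -0.4, -0.0]
grip_width: 0.0682
```

```bash
python3 - <<'E'
from h import *
im,K,C=grab('wrist','w8.png')
d=np.array([np.cos(-.1755),np.sin(-.1755)]);q=np.array([.5988,.0415]);a=np.array([np.cos(-1.7463),np.sin(-1.7463)])
for x in cams.pinpoint('wrist','cap0')[:4]: w=px2w(x['uv'],K,C,.046);print(x,(w[:2]-q)@a,(w[:2]-q)@d)
plan((.43,-.31,.25,1.483),(.417,-.354,.1,1.483))
E
```

```text
{'uv': [223.0, 193.8], 'score': 0.92} -0.06755949932273944 -0.001487551043785192
t 20.5 at [0.6091 0.0811 0.1406] yaw -0.176 w 0.0684 F [ 0.   0.5 -1.1]
[-10.71  41.62 -11.11] -1.659
[-11.31  46.21   3.88] -1.659
```

Call:
apply_moves(steps=[[-1,4,-2,-0.12],[-2,8,-3,-0.24],[-3,12,-3,-0.36],[-4,16,-3,-0.48],[-5,20,-3,-0.6],[-6,24,-3,-0.72],[-7,28,-3,-0.84],[-8,32,-3,-0.96],[-9,36,-3,-1.08],[-10,40,-3,-1.2]])

```text
clock: 21.33
position: [0.4433, -0.2839, 0.1658]
tool_rot: [-3.141, -0.0, 1.009]
force: [1.2, -1.0, 0.1]
grip_width: 0.068
```

```bash
python3 - <<'E'
from h import *
plan((.417,-.354,.14,1.483))
E
```

```text
t 21.3 at [ 0.4433 -0.2839  0.1658] yaw 1.009 w 0.068 F [ 1.2 -1.   0.1]
[-7.33  1.5   2.58] -0.474
```

Call:
apply_moves(steps=[[-2,0.5,0,-0.12],[-4,1,1,-0.24],[-6,1.3,2,-0.36],[-7.3,1.5,3,-0.474],[-7.3,1.5,4,-0.474],[-7.3,1.5,5,-0.474],[-7.3,1.5,6,-0.474],[-7.3,1.5,6.6,-0.474],[-7.3,1.5,6.6,-0.474],[-7.3,1.5,6.6,-0.474]])

```text
clock: 22.17
position: [0.4184, -0.3512, 0.1]
tool_rot: [-3.141, -0.0, 1.478]
force: [0.5, -0.2, 0.1]
grip_width: 0.0685
```

```bash
python3 can.py .417 -.354
```

```text
[ 0.5631 -0.3901  0.028 ] 0.95 [426.7, 226.1]
t 22.3 at [ 0.4185 -0.3518  0.1006] yaw 1.478 w 0.0682 F [ 0.2 -1.2  0.5]
[-0.23 -0.13  8.86] -0.005
```

```bash
python3 - <<'E'
from h import *
im,K,C=grab('top','t3.png')
for x in cams.pinpoint('top','cap0')[:5]: print(round(x['score'],2),x['uv'],px2w(x['uv'],K,C,.028))
im=cv2.imread('pics/'+__import__('os').popen('ls -t pics|grep wc|head -1').read().strip())
t=cv2.imread('pics/t3.png')[120:260,180:400]
cv2.imwrite('pics/m3.png',np.hstack([cv2.resize(im,(430,322)),cv2.resize(t,(370,322))]))
E
```

```text
0.88 [208.3, 171.4] [0.6143 0.1429 0.028 ]
0.84 [363.8, 138.0] [ 0.7314 -0.4046  0.028 ]
0.81 [354.1, 228.2] [ 0.4144 -0.352   0.028 ]
0.61 [360.6, 184.5] [ 0.5644 -0.3832  0.028 ]
```

View pics/m3.png

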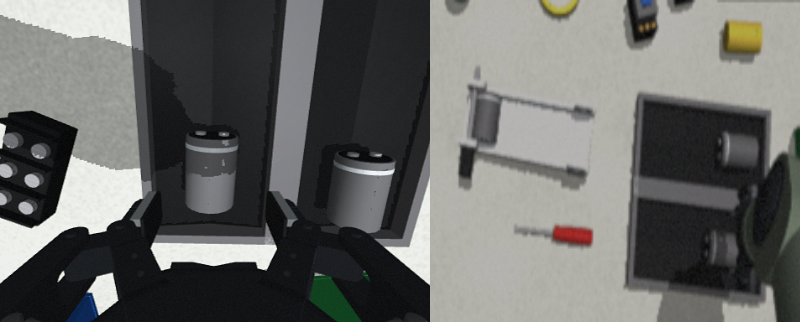

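The first can rests behind the low pin. The second can sits centred between the fingers, at about (212,170) in the left half.

Call:
apply_moves(steps=[[-0.2,-0.1,2,0],[-0.2,-0.1,4,0],[-0.2,-0.1,6,0],[-0.2,-0.1,7.5,0],[-0.2,-0.1,8.4,0],[-0.2,-0.1,8.75,0],[-0.2,-0.1,8.75,0],[-0.2,-0.1,8.75,0],[-0.2,-0.1,8.75,0],[-0.2,-0.1,8.75,0]])

```text
clock: 23.2
position: [0.4171, -0.3543, 0.0134]
tool_rot: [3.141, 0.001, 1.478]
force: [-0.3, -0.1, 0.6]
grip_width: 0.0685
```

Call:
apply_moves(steps=[[0,0,0,0],[0,0,0,0],[0,0,0,0],[0,0,0,0],[0,0,0,0],[0,0,0,0],[0,0,-1,0],[0,0,-4,0],[0,0,-8,0],[0,0,-12,0]], claw=1, force=70)

```text
clock: 24.03
position: [0.4161, -0.3532, 0.134]
tool_rot: [-3.14, -0.001, 1.478]
force: [0.8, -1.3, -1.9]
grip_width: 0.0481
```

```bash
python3 place.py 0.02
```

```text
t 24.0 at [ 0.4161 -0.3532  0.134 ] yaw 1.478 w 0.0481 F [ 0.8 -1.3 -1.9]
[39.   14.37 -2.39] 1.654
[38.99 14.38  6.61] 1.654
[38.99 14.38  9.41] 1.654
```

Call:
apply_moves(steps=[[2,0,-2,0.1],[5,1,-2.5,0.2],[9,2.5,-2.5,0.32],[13,4,-2.5,0.44],[17,5.5,-2.5,0.56],[21,7,-2.5,0.68],[25,8.5,-2.5,0.8],[29,10,-2.5,0.92],[32,11.5,-2.5,1.04],[35,13,-2.5,1.16]])

```text
clock: 24.87
position: [0.5772, -0.0183, 0.1583]
tool_rot: [-3.141, -0.0, 0.317]
force: [1.9, -1.3, -1.3]
grip_width: 0.0479
```

```bash
python3 place.py 0.013
```

```text
t 24.9 at [ 0.5772 -0.0183  0.1583] yaw 0.317 w 0.0479 F [ 1.9 -1.3 -1.3]
[ 3.3  -3.86  0.07] 0.493
[ 3.3  -3.86  9.07] 0.493
[ 3.3  -3.86 11.87] 0.493
```

Call:
apply_moves(steps=[[1.5,-1.5,0,0.12],[3,-3,0,0.24],[3.4,-3.9,0,0.36],[3.4,-3.9,1,0.48],[3.4,-3.9,3,0.493],[3.4,-3.9,5,0.493],[3.4,-3.9,7,0.493],[3.4,-3.9,8,0.493],[3.4,-3.9,8,0.493],[3.4,-3.9,8,0.493]])

```text
clock: 25.7
position: [0.5968, 0.0272, 0.078]
tool_rot: [-3.141, 0.0, -0.17]
force: [0.3, 0.7, -2.6]
grip_width: 0.0483
```

```bash
python3 place.py 0.013
```

```text
t 25.7 at [0.5968 0.0272 0.078 ] yaw -0.17 w 0.0483 F [ 0.3  0.7 -2.6]
[-0.05 -0.14 -7.95] 0.005
[-0.05 -0.14  1.05] 0.005
[-0.05 -0.14  3.85] 0.005
```

Call:
apply_moves(steps=[[0,-0.15,1,0.005],[0,-0.15,2,0.005],[0,-0.15,2.8,0.005],[0,-0.15,3.4,0.005],[0,-0.15,3.75,0.005],[0,-0.15,3.75,0.005],[0,-0.15,3.75,0.005],[0,-0.15,3.75,0.005],[0,-0.15,3.75,0.005],[0,-0.15,3.75,0.005]])

```text
clock: 26.53
position: [0.5971, 0.0287, 0.0403]
tool_rot: [-3.141, -0.0, -0.175]
force: [0.3, 0.1, -2.3]
grip_width: 0.0481
```

Call:
apply_moves(steps=[[0,0,0,0],[0,0,0,0],[0,0,0,0],[0,0,0,0],[0,0,0,0],[0,0,0,0],[0,0,-1.5,0],[0,0,-4,0],[0,0,-8,0],[0,0,-12,0]], claw=0.2)

```text
clock: 27.37
position: [0.5962, 0.0286, 0.1608]
tool_rot: [3.141, 0.002, -0.175]
force: [-0.1, 0.7, 0.7]
grip_width: 0.0682
```

```bash
python3 - <<'E'
from h import *
im,K,C=grab('wrist','w9.png')
d=np.array([np.cos(-.1755),np.sin(-.1755)]);q=np.array([.5988,.0415]);a=np.array([np.cos(-1.7463),np.sin(-1.7463)])
for x in cams.pinpoint('wrist','cap0')[:4]: w=px2w(x['uv'],K,C,.048);print(x,(w[:2]-q)@a,(w[:2]-q)@d)
plan((.5635,-.389,.14,1.483))
E
```

```text
{'uv': [225.8, 185.0], 'score': 0.88} -0.013996958331763122 -0.00014580765660659716
{'uv': [157.5, 186.5], 'score': 0.67} -0.08105960421580401 -0.0016617975631426428
{'uv': [355.6, 189.2], 'score': 0.2} 0.11368167012855158 -0.004442726981284555
t 27.5 at [0.5998 0.0288 0.166 ] yaw -0.175 w 0.0684 F [ 0.7  0.8 -0.8]
[ 3.69 41.78  2.53] -1.658
```

Call:
apply_moves(steps=[[0.3,4,0,-0.12],[0.7,8,0,-0.24],[1,12,0,-0.36],[1.5,16,0,-0.48],[2,20,0,-0.6],[2.3,24,0,-0.72],[2.7,28,0,-0.84],[3,32,0,-0.96],[3.4,36,0,-1.08],[3.7,40,0,-1.2]])

```text
clock: 28.3
position: [0.5633, -0.3737, 0.1601]
tool_rot: [3.141, -0.0, 1.031]
force: [0.4, -0.5, 0.1]
grip_width: 0.0683
```

```bash
python3 - <<'E'
from h import *
plan((.5635,-.388,.10,1.483))
E
```

```text
t 28.3 at [ 0.5633 -0.3737  0.1601] yaw 1.031 w 0.0683 F [ 0.4 -0.5  0.1]
[-1.21  0.76  6.01] -0.452
```

Call:
apply_moves(steps=[[-0.5,0.3,0,-0.12],[-1,0.6,0,-0.24],[-1.2,0.75,0,-0.36],[-1.2,0.75,1,-0.452],[-1.2,0.75,3,-0.452],[-1.2,0.75,5,-0.452],[-1.2,0.75,6,-0.452],[-1.2,0.75,6,-0.452],[-1.2,0.75,6,-0.452],[-1.2,0.75,6,-0.452]])

```text
clock: 29.13
position: [0.5645, -0.386, 0.1012]
tool_rot: [3.14, 0.001, 1.477]
force: [0.7, -0.6, 1.0]
grip_width: 0.0686
```

```bash
python3 can.py .5635 -.388; python3 - <<'E'
from h import *
im,K,C=grab('top')
for x in cams.pinpoint('top','cap0')[:5]: print(round(x['score'],2),x['uv'],px2w(x['uv'],K,C,.028))
E
```

```text
[ 0.7377 -0.4111  0.028 ] 0.72 [460.8, 207.3]
t 29.2 at [ 0.5646 -0.386   0.1013] yaw 1.477 w 0.0681 F [-0.2 -0.1  0.5]
[-0.2  -0.1   8.93] -0.006
0.8 [358.7, 185.3] [ 0.5617 -0.3764  0.028 ]
0.8 [364.5, 138.7] [ 0.7288 -0.4069  0.028 ]
0.55 [211.3, 174.4] [0.6036 0.1324 0.028 ]
0.53 [228.6, 170.4] [0.6174 0.0728 0.028 ]
```

```bash
python3 - <<'E'
from h import *
import glob,os
im=cv2.imread(max(glob.glob('pics/wc*.png'),key=os.path.getmtime),0)
for r in (165,180,195,215,235): print(r,im[r,190:325:5])
print(cams.find_in('wrist','cap0'))
E
```

```text
165 [21 19 20 23 23 21 29 54 65 58 47 31 31 30 36 62 96 68 56 34 35 34 37 35
 33 21 21]
180 [ 19  22  21  19  22  18  22  56  60  87 147 150 156 155 149 121  63  63
  53  32  35  37  32  35  36  19  33]
195 [ 22  18  21  20  35  36  17  57  63  69  72  76  74  74  77 124  69  65
  49  30  32  37  32  33  30  19  37]
215 [ 32  35  34  34  34  37  20  71  94 105 113 120 125 126 124 122 113 101
  70  32  32  31  31  31  33  17  33]
235 [  9  33  36  34  31  33  32  73  93 103 113 120 125 126 123 119 110  96
  56  26  29  30  29  26  20  32  10]
[{'box': [221.1, 157.4, 60.0, 93.5], 'score': 0.91}, {'box': [424.4, 161.5, 86.8, 97.7], 'score': 0.71}]
```

Call:
apply_moves(steps=[[-0.2,-0.1,2,0],[-0.2,-0.1,4,0],[-0.2,-0.1,6,0],[-0.2,-0.1,7.5,0],[-0.2,-0.1,8.4,0],[-0.2,-0.1,8.75,0],[-0.2,-0.1,8.75,0],[-0.2,-0.1,8.75,0],[-0.2,-0.1,8.75,0],[-0.2,-0.1,8.75,0]])

```text
clock: 30.22
position: [0.5632, -0.3879, 0.0135]
tool_rot: [3.14, 0.001, 1.477]
force: [-0.8, 0.3, -0.5]
grip_width: 0.0679
```

Call:
apply_moves(steps=[[0,0,0,0],[0,0,0,0],[0,0,0,0],[0,0,0,0],[0,0,0,0],[0,0,0,0],[0,0,-1,0],[0,0,-4,0],[0,0,-8,0],[0,0,-12,0]], claw=1, force=70)

```text
clock: 31.05
position: [0.5621, -0.3871, 0.1338]
tool_rot: [-3.14, -0.001, 1.477]
force: [0.7, -1.0, -1.1]
grip_width: 0.0484
```

```bash
python3 place.py 0.06
```

```text
t 31.1 at [ 0.5621 -0.3871  0.1338] yaw 1.477 w 0.0484 F [ 0.7 -1.  -1.1]
[37.04 -0.85 -2.74] 1.653
[37.03 -0.84  6.26] 1.653
[37.03 -0.83  9.06] 1.653
```

Call:
apply_moves(steps=[[2,0,-2,0.1],[5,0,-3,0.2],[9,0,-3,0.32],[13,0,-3,0.44],[17,-0.2,-3,0.56],[21,-0.3,-3,0.68],[25,-0.4,-3,0.8],[29,-0.6,-3,0.92],[32,-0.8,-3,1.04],[35,-0.8,-3,1.16]])

```text
clock: 31.88
position: [0.5872, -0.0361, 0.1633]
tool_rot: [-3.141, -0.0, 0.312]
force: [0.4, -0.5, -3.0]
grip_width: 0.0479
```

```bash
python3 place.py 0.06
```

```text
t 31.9 at [ 0.5872 -0.0361  0.1633] yaw 0.312 w 0.0479 F [ 0.4 -0.5 -3. ]
[ 0.67 -1.73  0.16] 0.488
[ 0.67 -1.72  9.16] 0.488
[ 0.67 -1.72 11.96] 0.488
```

Call:
apply_moves(steps=[[0.3,-0.7,0,0.12],[0.6,-1.4,0,0.24],[0.7,-1.8,0,0.36],[0.7,-1.8,1,0.488],[0.7,-1.8,3,0.488],[0.7,-1.8,5,0.488],[0.7,-1.8,7,0.488],[0.7,-1.8,8,0.488],[0.7,-1.8,8,0.488],[0.7,-1.8,8,0.488]])

```text
clock: 32.72
position: [0.5887, -0.0191, 0.083]
tool_rot: [-3.141, 0.0, -0.171]
force: [0.4, -0.4, -1.1]
grip_width: 0.0484
```

```bash
python3 place.py 0.06
```

```text
t 32.7 at [ 0.5887 -0.0191  0.083 ] yaw -0.171 w 0.0484 F [ 0.4 -0.4 -1.1]
[-0.07 -0.14 -7.86] 0.005
[-0.07 -0.14  1.14] 0.005
[-0.07 -0.14  3.94] 0.005
```

Call:
apply_moves(steps=[[0,-0.15,1,0.005],[0,-0.15,2,0.005],[0,-0.15,2.8,0.005],[0,-0.15,3.4,0.005],[0,-0.15,3.85,0.005],[0,-0.15,3.85,0.005],[0,-0.15,3.85,0.005],[0,-0.15,3.85,0.005],[0,-0.15,3.85,0.005],[0,-0.15,3.85,0.005]])

```text
clock: 33.55
position: [0.589, -0.0176, 0.0441]
tool_rot: [-3.142, -0.0, -0.176]
force: [-0.4, -0.3, -1.7]
grip_width: 0.0482
```

Call:
apply_moves(steps=[[0,0,0,0],[0,0,0,0],[0,0,0,0],[0,0,0,0],[0,0,0,0],[0,0,0,0],[0,0,-1.5,0],[0,0,-4,0],[0,0,-8,0],[0,0,-12,0]], claw=0.2)

```text
clock: 34.38
position: [0.5881, -0.0177, 0.1648]
tool_rot: [3.141, 0.002, -0.176]
force: [0.8, 0.5, -0.1]
grip_width: 0.0684
```

```bash
python3 - <<'E'
from h import *
im,K,C=grab('wrist','w10.png')
d=np.array([np.cos(-.1755),np.sin(-.1755)]);q=np.array([.5988,.0415]);a=np.array([np.cos(-1.7463),np.sin(-1.7463)])
for x in cams.pinpoint('wrist','cap0')[:4]: w=px2w(x['uv'],K,C,.05);print(x,(w[:2]-q)@a,(w[:2]-q)@d)
plan((.434,.39,.2,0))
E
```

```text
{'uv': [110.2, 182.2], 'score': 0.95} -0.08090811785022785 0.0023965384061630087
{'uv': [225.9, 185.8], 'score': 0.81} 0.03288174856739186 -0.0013982952907381136
{'uv': [159.8, 184.6], 'score': 0.59} -0.03232437608884324 -0.00010080825298824522
{'uv': [269.7, 281.0], 'score': 0.37} 0.07779171439664459 -0.1098395528179128
t 34.5 at [ 0.5916 -0.0179  0.17  ] yaw -0.177 w 0.0684 F [ 0.5 -0.5  0.1]
[-22.66 -37.39  -3.12] -0.177
```

Call:
apply_moves(steps=[[-1.5,-3.5,-2,0],[-3.5,-7,-4,0],[-6,-10.5,-6,0],[-8,-14,-6,-0.02],[-10,-17.5,-6,-0.05],[-12,-21,-6,-0.08],[-14,-24.5,-6,-0.11],[-16,-28,-6,-0.14],[-18,-31.5,-6,-0.17],[-20,-34,-6,-0.177]], claw=0)

```text
clock: 35.32
position: [0.4502, 0.3553, 0.2242]
tool_rot: [-3.141, -0.0, 0.004]
force: [-0.1, 1.1, -0.3]
grip_width: 0.0856
```

Call:
apply_moves(steps=[[-1,-1.5,0,0],[-2,-2.5,0,0],[-2.7,-3.4,0,0],[-2.7,-3.4,0,0],[-2.7,-3.4,0,0],[-2.7,-3.4,0,0],[-2.7,-3.4,0,0],[-2.7,-3.4,0,0],[-2.7,-3.4,0,0],[-2.7,-3.4,0,0]])

```text
clock: 36.15
position: [0.4247, 0.3858, 0.2241]
tool_rot: [3.142, 0.0, 0.0]
force: [0.3, -0.4, -0.3]
grip_width: 0.0855
```

```bash
python3 - <<'E'
from h import *
im,K,C=grab('wrist','w11.png')
for k in('pin0','pin0_tip'):
    for d in cams.pinpoint('wrist',k)[:3]: print(k,round(d['score'],2),np.round(d['uv'],1),px2w(d['uv'],K,C,.012))
g=cv2.cvtColor(im,cv2.COLOR_RGB2GRAY)
n,l,st,ce=cv2.connectedComponentsWithStats((g<40).astype(np.uint8))
for i in range(1,n):
    if 300<st[i,4]<1200:
        r=cv2.minAreaRect(cv2.findContours((l==i).astype(np.uint8),0,1)[0][0]);print(st[i],r,px2w(r[0],K,C,.024),px2w(r[0],K,C,.012))
plan((.434,.39,.006,0))
E
```

```text
pin0 0.8 [252.9 159.4] [0.4336 0.387  0.012 ]
pin0 0.56 [453.6  62.9] [0.5509 0.1448 0.012 ]
pin0 0.36 [258.9  34.2] [0.5818 0.3798 0.012 ]
[243 142  19  35 593] ((251.60313415527344, 159.35018920898438), (17.465919494628906, 34.18330001831055), 3.5763344764709473) [0.4357 0.3886 0.024 ] [0.4337 0.3887 0.012 ]
[ 19 198  32  37 583] ((35.86302185058594, 215.80137634277344), (32.06927490234375, 27.270587921142578), 69.44395446777344) [0.3584 0.6816 0.024 ] [0.3537 0.692  0.012 ]
[ 27 231  35  21 308] ((44.13029479980469, 240.22940063476562), (15.620854377746582, 32.84626770019531), 70.70995330810547) [0.322  0.6781 0.024 ] [0.316  0.6884 0.012 ]
[265 267  25  44 348] ((278.1920166015625, 287.3751220703125), (44.70258331298828, 17.589494705200195), 65.0952377319336) [0.2459 0.35   0.024 ] [0.2373 0.3487 0.012 ]
t 36.3 at [0.4246 0.386  0.2241] yaw 0.001 w 0.0856 F [-0.1 -0.  -0.2]
[ 0.94 -0.4  21.81] 0.001
```

Call:
apply_moves(steps=[[0.5,-0.1,3,0.03],[1,-0.2,6,0.055],[1,-0.2,9,0.055],[1,-0.2,12,0.055],[1,-0.2,15,0.055],[1,-0.2,17.5,0.055],[1,-0.2,19.5,0.055],[1,-0.2,21,0.055],[1,-0.2,21.6,0.055],[1,-0.2,21.8,0.055]], claw=0.25)

```text
clock: 37.13
position: [0.4341, 0.3877, 0.0051]
tool_rot: [3.14, 0.001, -0.054]
force: [0.0, 0.2, 0.7]
grip_width: 0.064
```

Call:
apply_moves(steps=[[0,0,0,0],[0,0,0,0],[0,0,0,0],[0,0,0,0],[0,0,0,0],[0,0,0,0],[0,0,0,0],[0,0,-2,0],[0,0,-5,0],[0,0,-9,0]], claw=1, force=80)

```text
clock: 37.97
position: [0.4335, 0.3872, 0.0959]
tool_rot: [3.139, 0.002, -0.054]
force: [0.0, -0.7, -1.3]
grip_width: 0.0217
```

```bash
python3 - <<'E'
from h import *
print(telemetry.observe()['qpos'])
plan((.55,.36,.25,1.2),(.72,.2,.25,2.0),(.77,-.09,.25,2.966))
E
```

```text
[-0.8343  0.6294  0.0049  1.8234 -0.0048  0.6919 -2.4513]
t 38.0 at [0.4335 0.3872 0.0959] yaw -0.054 w 0.0217 F [ 0.  -0.7 -1.3]
[ 11.75   2.13 -15.43] -1.254
[ 29.58  17.19 -15.43] -2.054
[ 36.14  45.88 -15.38] -3.02
```

Call:
apply_moves(steps=[[0.5,0,-4,-0.12],[1,0,-8,-0.24],[2,0.2,-12,-0.36],[3.5,0.5,-15,-0.48],[5.5,1,-15.4,-0.6],[7.5,1.5,-15.4,-0.72],[9.5,2,-15.4,-0.84],[12,3,-15.4,-0.96],[14.5,5,-15.4,-1.08],[17,7,-15.4,-1.2]])

```text
clock: 38.8
position: [0.6012, 0.3085, 0.2507]
tool_rot: [3.141, -0.0, 1.153]
force: [0.0, 0.2, -1.0]
grip_width: 0.022
```

```bash
python3 - <<'E'
from h import *
print(telemetry.observe()['qpos'][6])
plan((.72,.2,.25,2.0),(.77,-.09,.25,2.966))
E
```

```text
-1.0994533972737757
t 38.8 at [0.6012 0.3085 0.2507] yaw 1.153 w 0.022 F [ 0.   0.2 -1. ]
[-5.09 15.26  0.07] -0.847
[-29.57  31.6    0.06] -1.813
```

Call:
apply_moves(steps=[[-0.5,3,0,-0.12],[-1.5,6,0,-0.24],[-2.5,9,0,-0.36],[-4,12.5,0,-0.48],[-6,16,0,-0.6],[-9,18.5,0,-0.72],[-12,21,0,-0.84],[-15,23,0,-0.96],[-18,25,0,-1.08],[-21,26.5,0,-1.2]])

```text
clock: 39.63
position: [0.7557, 0.0058, 0.2505]
tool_rot: [-3.141, 0.001, 2.351]
force: [0.5, 0.3, -1.9]
grip_width: 0.0222
```

```bash
python3 - <<'E'
from h import *
y=-.1755;d=np.array([np.cos(y),np.sin(y)]);high=np.array([.5988,.0415])+.108*np.array([np.cos(-1.7463),np.sin(-1.7463)]);print(high)
plan((*(high+.10*d),.2,np.pi+y),(*(high+.215*d),.2,np.pi+y))
E
```

```text
[ 0.5799 -0.0648]
t 39.6 at [0.7557 0.0058 0.2505] yaw 2.351 w 0.0222 F [ 0.5  0.3 -1.9]
[ -0.82 -11.69   5.05] -0.615
[-10.22  -5.05   5.06] -0.615
```

Call:
apply_moves(steps=[[-1,-3,1,-0.12],[-1,-6,2,-0.24],[-1,-9,3,-0.36],[-0.8,-11.7,4,-0.48],[-0.8,-11.7,5,-0.6],[-0.8,-11.7,5,-0.615],[-0.8,-11.7,5,-0.615],[-0.8,-11.7,5,-0.615],[-0.8,-11.7,5,-0.615],[-0.8,-11.7,5,-0.615]])

```text
clock: 40.47
position: [0.6779, -0.0782, 0.2006]
tool_rot: [3.141, 0.001, 2.96]
force: [-0.6, -0.5, -0.7]
grip_width: 0.0224
```

```bash
python3 - <<'E'
from fit import *
im,K,C=grab('wrist','w12.png')
q0=[.5988,.0415,-1.7463]
for d in cams.pinpoint('wrist','high_eye')[:2]: print(d['score'],d['uv'],px2w(d['uv'],K,C,.062))
for d in cams.pinpoint('wrist','cap0')[:4]: print(d['score'],d['uv'],px2w(d['uv'],K,C,.05))
q,c=fit([(im,K,C)],q0);print(q,c,eyes(q))
o=im.copy()
for p in proj(q0,K,C):
    if abs(p).max()<600: cv2.circle(o,tuple(int(round(a)) for a in p),0,(255,0,0),-1)
cv2.imwrite('pics/w12o.png',cv2.resize(o[:240,:,::-1],(800,375)))
y=-.1755;d=np.array([np.cos(y),np.sin(y)]);high=np.array([.5799,-.0648])
plan((*(high+.215*d),.2,np.pi+y),(*(high+.215*d),.0565,np.pi+y))
E
```

```text
0.69 [248.9, 80.7] [ 0.579  -0.0658  0.062 ]
0.36 [342.7, 82.9] [0.5975 0.0237 0.062 ]
0.79 [436.5, 79.7] [0.6112 0.1213 0.05  ]
0.74 [343.1, 79.7] [0.594  0.0282 0.05  ]
0.64 [16.0, 264.3] [ 0.7324 -0.3855  0.05  ]
0.59 [392.1, 82.8] [0.606  0.0769 0.05  ]
[ 0.5984  0.0412 -1.7439] 2.541954517364502 [array([0.6177, 0.1515]), array([ 0.5798, -0.0652])]
t 40.6 at [ 0.6776 -0.0786  0.2003] yaw 2.961 w 0.0217 F [ 0.2 -0.9 -2.2]
[-11.64  -0.28   0.03] -0.005
[-11.64  -0.28  14.38] -0.005
```

View pics/w12o.png

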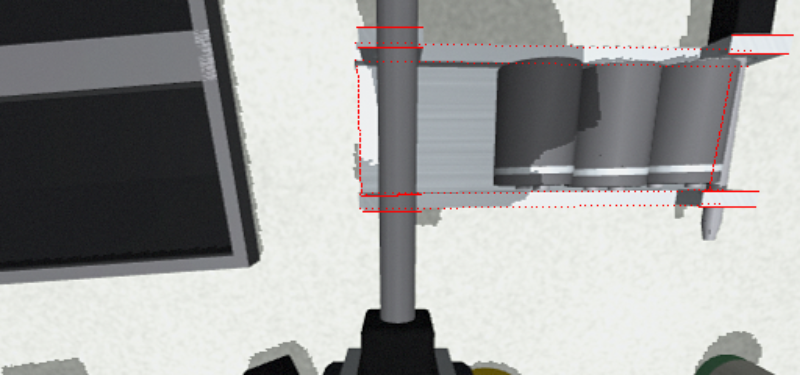

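All three cans lie behind the low pin, at about (540,125), (615,125) and (690,125). The high lugs match the overlay at about (390,40) and (390,200). A black block near (280,365) needs a clearance check.

```bash
python3 - <<'E'
from h import *
im,K,C=grab('top','t4.png')
im0=cv2.cvtColor(cv2.imread('pics/top0.png'),cv2.COLOR_BGR2GRAY)
n,l,st,ce=cv2.connectedComponentsWithStats((im0[100:145,290:350]<110).astype(np.uint8))
for i in range(1,n):
    if st[i,4]>60:
        x,y,w,h=st[i,:4]; print([px2w((290+u,100+v),K,C,.03)[:2] for u,v in((x,y),(x+w,y+h))],st[i])
g=cv2.cvtColor(cv2.imread('pics/top0.png'),cv2.COLOR_BGR2RGB)
m=(g[...,0]>150)&(g[...,2]<100);v,u=np.nonzero(m);k=(u>235)&(u<280);print('ring',px2w((u[k].min(),v[k].min()),K,C,.005),px2w((u[k].max(),v[k].max()),K,C,.005))
E
```

```text
[array([ 0.8735, -0.2509]), array([ 0.7792, -0.3255])] [ 29   0  22  25 434]
[array([ 0.8247, -0.1631]), array([ 0.7207, -0.2307])] [  5  13  20  28 443]
ring [0.8736 0.0153 0.005 ] [ 0.436  -0.0826  0.005 ]
```

Call:
apply_moves(steps=[[-3,-0.1,0,-0.005],[-6,-0.3,0,-0.005],[-9,-0.4,0,-0.005],[-10.8,-0.4,0,-0.005],[-10.8,-0.4,3,-0.005],[-10.8,-0.4,6,-0.005],[-10.8,-0.4,9,-0.005],[-10.8,-0.4,12,-0.005],[-10.8,-0.4,13.8,-0.005],[-10.8,-0.4,14.4,-0.005]])

```text
clock: 41.5
position: [0.7814, -0.1023, 0.0525]
tool_rot: [-3.141, -0.004, 2.966]
force: [-0.6, -0.2, -1.0]
grip_width: 0.0223
```

```bash
python3 - <<'E'
from h import *
y=-.1755;d=np.array([np.cos(y),np.sin(y)]);high=np.array([.5798,-.0651])
im,K,C=grab('scene','s4.png')
s=telemetry.observe();p=np.array(s['position']);t=s['tool_rot'][2]
print('pred tip',w2px([p[0]+.147*np.cos(t),p[1]+.147*np.sin(t),.062],K,C),'hole',w2px([*(high+.05*d),.062],K,C))
for x in cams.pinpoint('scene','pin0_tip')[:3]:print(x)
plan((*(high+.072*d),.0565,np.pi+y))
E
```

```text
pred tip [255.2831 224.4904] hole [253.315  222.1013]
t 41.6 at [ 0.7828 -0.1023  0.0556] yaw 2.966 w 0.0219 F [ 0.4  0.5 -1.9]
[13.43  0.12 -0.08] -0.0
```

Call:
apply_moves(steps=[[0.8,0,-0.05,0],[1.6,0,-0.05,0],[2.4,0,-0.05,0],[3.2,0,-0.05,0],[4,0,-0.05,0],[4.8,0,-0.05,0],[5.6,0,-0.05,0],[6.4,0,-0.05,0],[7.2,0,-0.05,0],[8,0,-0.05,0]])

```text
clock: 42.43
position: [0.7053, -0.0883, 0.0593]
tool_rot: [3.141, 0.004, 2.966]
force: [0.3, 0.4, -2.2]
grip_width: 0.0224
```

```bash
python3 - <<'E'
from h import *
y=-.1755;d=np.array([np.cos(y),np.sin(y)]);high=np.array([.5798,-.0651])
grab('wrist');plan((*(high+.072*d),.0565,np.pi+y))
E
```

```text
t 42.5 at [ 0.7041 -0.088   0.0592] yaw 2.966 w 0.0222 F [ 0.6  2.  -1.9]
[5.44 0.08 0.26] -0.0
```

Call:
apply_moves(steps=[[0.7,0,0.05,0],[1.4,0,0.1,0],[2.1,0,0.1,0],[2.8,0,0.1,0],[3.5,0,0.1,0],[4.2,0,0.1,0],[4.7,0,0.1,0],[5.0,0,0.1,0],[5.2,0,0.1,0],[5.3,0,0.1,0]])

```text
clock: 43.32
position: [0.6521, -0.0789, 0.0558]
tool_rot: [3.141, 0.001, 2.966]
force: [4.3, 3.4, 2.2]
grip_width: 0.0218
```

```bash
python3 - <<'E'
from h import *
y=-.1755;d=np.array([np.cos(y),np.sin(y)]);high=np.array([.5798,-.0651])
grab('wrist');plan((*(high+.072*d),.0565,np.pi+y))
E
```

```text
t 43.4 at [ 0.6521 -0.0789  0.0557] yaw 2.966 w 0.0222 F [1.7 4.7 2.2]
[ 0.16  0.1  -0.08] -0.0
```

Call:
apply_moves(steps=[[0.1,0,0,0],[0.2,0,0,0],[0.3,0,0,0],[0.4,0,0,0],[0.45,0,0,0],[0.5,0,0,0],[0.5,0,0,0],[0.5,0,0,0],[0.5,0,0,0],[0.5,0,0,0]])

```text
clock: 44.2
position: [0.6514, -0.0789, 0.0564]
tool_rot: [3.14, 0.009, 2.965]
force: [30.1, -0.5, -13.5]
grip_width: 0.0219
```

```bash
python3 - <<'E'
from h import *
y=-.1755;d=np.array([np.cos(y),np.sin(y)]);high=np.array([.5798,-.0651])
im,K,C=grab('wrist','w14.png');plan((*(high+.072*d),.0565,np.pi+y))
cv2.imwrite('pics/w14c.png',cv2.resize(im[40:300,130:390,::-1],None,fx=2.3,fy=2.3))
E
```

```text
t 44.2 at [ 0.6515 -0.0789  0.0564] yaw 2.965 w 0.0221 F [ 30.   -0.  -13.5]
[ 0.1   0.1  -0.01] -0.001
```

View pics/w14c.png

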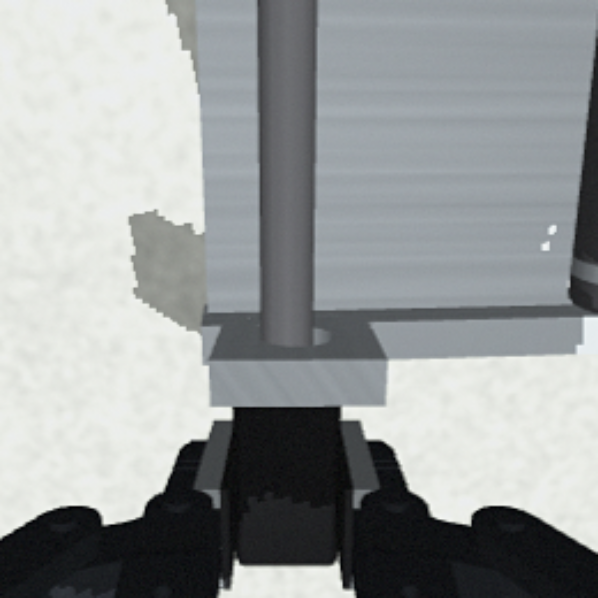

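The handle meets the near lug against a hard stop of 30 N. I'll release and retreat.

Call:
apply_moves(steps=[[-0.4,0,0,0],[-0.4,0,0,0],[-0.4,0,0,0],[-0.4,0,0,0],[-0.4,0,0,0],[-0.4,0,-1,0],[-0.4,0,-4,0],[-0.4,0,-8,0],[-0.4,0,-12,0],[-0.4,0,-16,0]], claw=0.3)

```text
clock: 45.08
position: [0.6504, -0.0788, 0.2182]
tool_rot: [3.141, -0.0, 2.967]
force: [-0.6, -0.8, -0.2]
grip_width: 0.0598
```

Call:
apply_moves(steps=[[-2,0,-3,0],[-4,0,-6,0],[-6,0,-9,0],[-8,0,-9,0],[-10,0,-9,0],[-11,0,-9,0],[-11,0,-9,0],[-11,0,-9,0],[-11,0,-9,0],[-11,0,-9,0]])

```text
clock: 45.92
position: [0.7588, -0.0982, 0.3062]
tool_rot: [-3.142, 0.0, 2.966]
force: [0.2, -0.5, 0.8]
grip_width: 0.0596
```

```bash
python3 - <<'E'
from h import *
d=np.array([np.cos(-.1755),np.sin(-.1755)]);q=np.array([.5988,.0415]);a=np.array([np.cos(-1.7463),np.sin(-1.7463)])
im,K,C=grab('wrist','w15.png')
for k,z in(('cap0',.05),('pin0',.055),('pin0_tip',.055),('driver',.015)):
    for x in cams.pinpoint('wrist',k)[:4]: w=px2w(x['uv'],K,C,z);print(k,round(x['score'],2),np.round(x['uv']),w,'cradle',(w[:2]-q)@a,(w[:2]-q)@d)
cv2.imwrite('pics/w15c.png',cv2.resize(im[:300,:,::-1],(800,469)))
plan()
E
```

```text
cap0 0.92 [326.  22.] [0.5946 0.0257 0.05  ] cradle 0.016260359320862366 -0.0013486592175855888
cap0 0.79 [401.  23.] [0.6127 0.1222 0.05  ] cradle -0.08187811839114521 -0.00038538194849708075
cap0 0.76 [365.  24.] [0.6058 0.0759 0.05  ] cradle -0.03507679086548076 0.0008715984374489755
cap0 0.58 [ 61. 181.] [ 0.7377 -0.3932  0.05  ] cradle 0.4037618089701529 0.21265488550186715
pin0 0.25 [399.  24.] [0.6138 0.1164 0.055 ] cradle -0.076345511913134 0.0017106992667528388
driver 0.69 [255.  81.] [ 0.6457 -0.0769  0.015 ] cradle 0.10843748478867248 0.06681730050758469
driver 0.15 [328.  22.] [0.5867 0.0375 0.015 ] cradle 0.0060289779430291795 -0.011182672577293749
t 46.2 at [ 0.7591 -0.0983  0.3059] yaw 2.966 w 0.0597 F [-0.1  0.2 -0.2]
```

View pics/w15c.png

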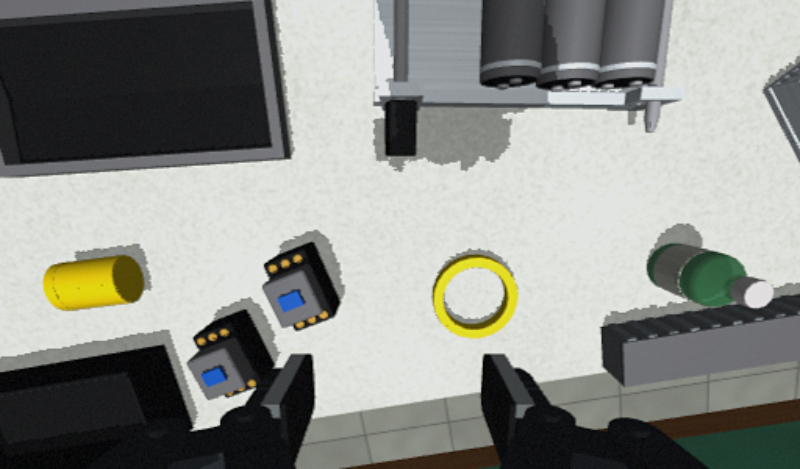

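The three cans are together against the low pin, at about (510,40), (572,40) and (630,40). The high pin's handle is against its lug at (400,125). One last numeric check of the driver and pin tips, then I'll hand in.

```bash
python3 - <<'E'
from h import *
d=np.array([np.cos(-.1755),np.sin(-.1755)]);q=np.array([.5988,.0415]);a=np.array([np.cos(-1.7463),np.sin(-1.7463)])
for n in('top','scene'):
    im,K,C=grab(n,n+'9.png')
    for k,z in(('driver',.015),('pin0_tip',.055),('pin0',.055)):
        for x in cams.pinpoint(n,k)[:2]: w=px2w(x['uv'],K,C,z);print(n,k,round(x['score'],2),np.round(x['uv'],1),w,'cradle',(w[:2]-q)@a,(w[:2]-q)@d)
print(workorder.job_done())
E
```

```text
top driver 0.67 [255.8 219.5] [ 0.4478 -0.0198  0.015 ] cradle 0.08676436549405177 -0.13795214655269014
top pin0_tip 0.55 [207.8 149.9] [0.6835 0.1424 0.055 ] cradle -0.11410971783800394 0.0657936588582375
top pin0 0.77 [200.9 189.4] [0.5469 0.1636 0.055 ] cradle -0.1112069508814896 -0.07241754974364084
top pin0 0.54 [270.6 158.9] [ 0.6506 -0.0718  0.055 ] cradle 0.10247886120612297 0.07073595366476448
scene driver 0.86 [216.8 185.5] [ 0.4589 -0.015   0.015 ] cradle 0.08007125524528055 -0.12784987981323748
scene pin0 0.71 [258.2 229.6] [ 0.6496 -0.0814  0.055 ] cradle 0.1121316652610728 0.07152629594769343
scene pin0 0.68 [273.5 153.1] [0.5438 0.1527 0.055 ] cradle -0.09985061614981595 -0.07360494469238688
the job is handed in; nothing more can be done
None
```

The job is done and handed in at about 46 s, with no verdict reported. Three capacitors were in the tray and all three are now in the cradle.

**What I did, in order:**
1. I pushed one pin home at the low end, from the robot's side.
2. I laid the three capacitors crosswise on the ramp, and they rolled to rest behind that pin.
3. I pushed the other pin home at the high end, from the far side.

**Last checks:**
- **Pins:** both pushes ended at a hard stop, about 21 N at the low end and 30 N at the high end. The final views put the handle centres 71–74 mm from the cradle's centreline; 72 mm means fully home.
- **Capacitors:** they sit at about -82, -35 and +16 mm along the ramp. At full contact they would be at -81, -31 and +19 mm.
- **Screwdriver:** it reads within about 2 mm of where it started.

**Checks that disagreed or fell short:**
- **Cradle pose:** an early fit to the scene camera was about 9 mm off the other views. I discarded it because the close wrist views agreed with the pose I used.
- **Screwdriver detection:** the wrist camera once reported the high pin's handle as the screwdriver. The top and scene cameras put the screwdriver in its original place.
- **High pin tip:** no network reported it in the last pictures. That the pin went through both eyelets rests on the handle position and the hard stop.

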